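# Pile the painted angle feet head to tail

## Task

The painted angle feet for the drying racks are dry: pile them on the 70 mm wide foot that lies on the packing board, first the 60 mm, then the 50 mm, then the 40 mm wide one, each turned half round from the one beneath it, so that its flat leg lies level with its plain end close up behind the lip of the foot below, square to it and centred across its width. Then lay the white-faced plywood slip flat on the top foot, lengthwise, square and centred across its width and close up behind its lip, so that the pile ends level. Leave the bottom foot where it lies and do not knock any of the things standing around.

Things in the scene. Friction and masses are not known exactly. Their poses are not given: they have to be found in the camera images.
- foot_70: green L-shaped aluminium foot: flat leg 84 (x) x 70 (y) x 14 mm with an upturned lip at its +x end, 14 mm thick, full width, top 27.6 mm above the underside. Origin: centre of the 84 x 70 underside; x towards the lip, z to the lip's side. About 215 g. Lies level on the packing board, lip to the robot's left; it starts the pile.
- foot_60: green L-shaped aluminium foot: flat leg 84 (x) x 60 (y) x 14 mm with an upturned lip at its +x end, 14 mm thick, full width, top 27.6 mm above the underside. Origin: centre of the 84 x 60 underside; x towards the lip, z to the lip's side. About 185 g. Starts flat on the rack's slope, length up and down it, lip at the upper end, lower end on two pegs; which of the 3 places varies.
- foot_50: green L-shaped aluminium foot: flat leg 84 (x) x 50 (y) x 14 mm with an upturned lip at its +x end, 14 mm thick, full width, top 27.6 mm above the underside. Origin: centre of the 84 x 50 underside; x towards the lip, z to the lip's side. About 155 g. Starts flat on the rack's slope, length up and down it, lip at the lower end, lower end on two pegs; which of the 3 places varies.
- foot_40: green L-shaped aluminium foot: flat leg 84 (x) x 40 (y) x 14 mm with an upturned lip at its +x end, 14 mm thick, full width, top 27.6 mm above the underside. Origin: centre of the 84 x 40 underside; x towards the lip, z to the lip's side. About 125 g. Starts flat on the rack's slope, length up and down it, lip at the upper end, lower end on two pegs; which of the 3 places varies.
- slip: flat plywood slip with white faces, 66 (x) x 40 (y) x 14 (z) mm, about 30 g, lying flat on the table to the right. Origin: centre of its underside; x along its length.
- packing_board: small plywood board on two runners, 96 (x) x 136 (y) mm, top 19 mm above the table, fixed. Origin: centre of its underside on the table, z up.
- drying_rack: fixed wooden rack, board 132 mm up the slope x 336 mm (y), sloping 30 degrees, rising to its +x. Origin on the table; the slope is 54 mm above it there. Three places 104 mm apart in y, foot's middle 6 mm up the slope from the board's middle; under each two pegs 8 mm thick, 24 mm apart, 20 mm long. Bare slope, 40 mm or more, between feet. Top edge 92 mm high.
- foot_60_lip (a point): middle of the top edge of the 60 mm foot's lip, at x = +35 mm, z = +27.6 mm in the foot's frame
- foot_50_lip (a point): middle of the top edge of the 50 mm foot's lip, at x = +35 mm, z = +27.6 mm in the foot's frame
- foot_40_lip (a point): middle of the top edge of the 40 mm foot's lip, at x = +35 mm, z = +27.6 mm in the foot's frame
- dropper: brown dropper bottle, 33 mm thick, 102 mm tall, standing behind the packing board; a bystander, loose. Origin: centre of its underside.
- jar: glitter jar with red lid, 49 mm thick, 65 mm tall, standing right of the packing board, before the press; a bystander, loose. Origin: centre of its underside.
- mug: blue mug, 91 mm tall, 82 mm across, front left; a bystander, loose. Origin: centre of its underside.
- sanding_block: wooden sanding block, 40 x 85 x 31 mm, front left; a bystander, loose. Origin: centre of its underside.
- masking_tape: roll of masking tape, 104 mm across, 25 mm high, at the back beside the press; a bystander, loose. Origin: centre of its underside.
- marker: red and white marker pen, 135 mm long, front right; a bystander, loose. Origin: centre of its underside.

How it is judged (in metres and radians):
On the way, in this order (a step that is already met when the one before it is completed fails the run):
1. the 60 mm foot lies released on the 70 mm foot, turned the other way and butted behind its lip (x of foot_60 in the frame of foot_70 between -0.02 and -0.012 m and y of foot_60 in the frame of foot_70 between -0.006 and 0.006 m and z of foot_60 in the frame of foot_70 between 0.011 and 0.017 m and angle between the x axis of foot_60 and the x axis of foot_70, either way round below 0.09 rad and angle between foot_60's own z axis and vertical below 0.05 rad and x of foot_60_lip in the frame of foot_70 below -0.03 m and contact force between foot_60 and the fingers below 0.05 N and linear speed of foot_60 below 0.02 m/s), for 0.2 s.
2. the 50 mm foot lies released on the 60 mm foot, turned the other way and butted behind its lip (x of foot_60 in the frame of foot_70 between -0.02 and -0.012 m and y of foot_60 in the frame of foot_70 between -0.006 and 0.006 m and z of foot_60 in the frame of foot_70 between 0.011 and 0.017 m and angle between the x axis of foot_60 and the x axis of foot_70, either way round below 0.09 rad and angle between each of foot_60, foot_50's own z axis and vertical below 0.05 rad and x of foot_60_lip in the frame of foot_70 below -0.03 m and x of foot_50 in the frame of foot_60 between -0.02 and -0.012 m and y of foot_50 in the frame of foot_60 between -0.006 and 0.006 m and z of foot_50 in the frame of foot_60 between 0.011 and 0.017 m and angle between the x axis of foot_50 and the x axis of foot_60, either way round below 0.09 rad and x of foot_50_lip in the frame of foot_60 below -0.03 m and contact force between foot_50 and the fingers below 0.05 N and linear speed of foot_50 below 0.02 m/s), for 0.2 s.
3. the 40 mm foot lies released on the 50 mm foot, turned the other way and butted behind its lip (x of foot_60 in the frame of foot_70 between -0.02 and -0.012 m and y of foot_60 in the frame of foot_70 between -0.006 and 0.006 m and z of foot_60 in the frame of foot_70 between 0.011 and 0.017 m and angle between the x axis of foot_60 and the x axis of foot_70, either way round below 0.09 rad and angle between each of foot_60, foot_50, foot_40's own z axis and vertical below 0.05 rad and x of foot_60_lip in the frame of foot_70 below -0.03 m and x of foot_50 in the frame of foot_60 between -0.02 and -0.012 m and y of foot_50 in the frame of foot_60 between -0.006 and 0.006 m and z of foot_50 in the frame of foot_60 between 0.011 and 0.017 m and angle between the x axis of foot_50 and the x axis of foot_60, either way round below 0.09 rad and x of foot_50_lip in the frame of foot_60 below -0.03 m and x of foot_40 in the frame of foot_50 between -0.02 and -0.012 m and y of foot_40 in the frame of foot_50 between -0.006 and 0.006 m and z of foot_40 in the frame of foot_50 between 0.011 and 0.017 m and angle between the x axis of foot_40 and the x axis of foot_50, either way round below 0.09 rad and x of foot_40_lip in the frame of foot_50 below -0.03 m and contact force between foot_40 and the fingers below 0.05 N and linear speed of foot_40 below 0.02 m/s), for 0.2 s.
At the end, for the whole second after the job is handed in: On the 70 mm foot (moved < 10 mm) lie the 60, 50 and 40 mm feet, lips alternating, then the slip on top: each butted behind the lip below (gap < 6 mm), centred across within 6 mm, square within 5 degrees, level within 3 degrees; all released and at rest (distance of foot_70 from where it was at the start of the episode below 0.01 m and angle between each of foot_70, foot_60, foot_50, foot_40, slip's own z axis and vertical below 0.05 rad and x of foot_60 in the frame of foot_70 between -0.02 and -0.012 m and y of foot_60 in the frame of foot_70 between -0.006 and 0.006 m and z of foot_60 in the frame of foot_70 between 0.011 and 0.017 m and angle between the x axis of foot_60 and the x axis of foot_70, either way round below 0.09 rad and x of foot_60_lip in the frame of foot_70 below -0.03 m and x of foot_50 in the frame of foot_60 between -0.02 and -0.012 m and y of foot_50 in the frame of foot_60 between -0.006 and 0.006 m and z of foot_50 in the frame of foot_60 between 0.011 and 0.017 m and angle between the x axis of foot_50 and the x axis of foot_60, either way round below 0.09 rad and x of foot_50_lip in the frame of foot_60 below -0.03 m and x of foot_40 in the frame of foot_50 between -0.02 and -0.012 m and y of foot_40 in the frame of foot_50 between -0.006 and 0.006 m and z of foot_40 in the frame of foot_50 between 0.011 and 0.017 m and angle between the x axis of foot_40 and the x axis of foot_50, either way round below 0.09 rad and x of foot_40_lip in the frame of foot_50 below -0.03 m and x of slip in the frame of foot_40 between -0.011 and -0.003 m and y of slip in the frame of foot_40 between -0.006 and 0.006 m and z of slip in the frame of foot_40 between 0.011 and 0.017 m and angle between the x axis of slip and the x axis of foot_40, either way round below 0.09 rad and contact force between slip and the fingers below 0.05 N and linear speed of each of foot_70, foot_60, foot_50, foot_40, slip below 0.02 m/s); the robot touches nothing.
It fails at once if the bottom foot is shoved more than 15 mm (distance of foot_70 from where it was at the start of the episode above 0.015 m).
It fails at once if a bystander is knocked (moved more than 30 mm) (distance of any of dropper, jar, mug, sanding_block, masking_tape, marker from where it was at the start of the episode above 0.03 m).
It also fails if it takes over 72 s, if anything falls off the work surface, if the arm or the gripper's body presses on something with over 40 N, if the wrist force passes 120 N, or if a joint passes its speed limit or range.

## Robot

A 6-joint arm with a two-finger parallel gripper is mounted at the origin on a cart in front of the work surface, level with it; the furniture and walls round the work are solid. World frame = base frame: x ahead of the robot, y to its left, z up, the work surface at z = 0. Lengths are in mm, angles in rad, forces in N, time in s.
With the tool pointing down it reaches from about 300 to 950 mm from the base axis. Payload 3.1 kg.
Tool frame: the origin (TCP) lies at the very end of the fingers, on their centre line; the grasp point (between the pads) lies 19 mm behind it; z points along the fingers, y is the line along which they close (so a half turn about z gives the same grasp; the last joint's range is limited). The gripper opens to 85 mm and grips with 20 to 120 N. Pads are 22 mm wide; open, the fingers measure 114 mm over their backs; the gripper's body (76 mm by 85 mm) begins 54 mm behind the grasp point. The pads swing forward as they close: fully open they stand 13 mm farther back than shut.
Start: joints at [-1.179, 0.308, 1.634, -0, 1.2, -0.07], TCP at [278.451, -559.551, 231.272] pointing down, gripper open.
Joint ranges: [-3.06, 3.06], [-0.79, 1.96], [0.05, 2.63], [-1.19, 4.34], [0.05, 2.64], [-2.94, 2.94]. Speed limits (rad/s): [2.79, 2.79, 3.14, 3.14, 3.14, 3.14].

## Interface

Orientations are given as a unit quaternion [w, x, y, z].
In Python, from station import manip gives the robot as it stands. The module is installed in compiled form; this text tells all that it offers.
- The arm moves only by the tool carry_out, never from a script. Its argument "deltas" is a list of rows, each a list of 3 entries, a list of its own where there are three numbers: the shift along the tool's x, y, z in m, then the turn, a rotation vector about the tool's x, y, z in rad, then the closure, from -1 (fully open) to 1 (shut). In form: [[[tx, ty, tz], [wx, wy, wz], gripper], ...]. A call has 1 to 5 rows; each row is the pose to reach, as a shift and turn from the pose commanded when the call began, along the tool's axes at that moment; what a row does not reach only later rows make up. A row lasts 1/10 s, in which the tool goes at most 50 mm and 8.59 degrees, less where a joint would pass 70% of its speed; a pose out of reach is approached as far as the arm can. A call with a gripper value outside its range is refused whole. The fingers move at their own pace and stop on an object; "newtons" is the grip in N (left out, the last holds). Time passes only in rows, so rows that repeat a pose let the fingers close. It gives the time, the measured TCP pose, the force, the opening and the grip force at its end, in the units of the state.
- manip.read_state(): the state, without advancing time (a new reading comes with each control period).
- manip.get_image(name): name is "side" or "top" or "wrist"; returns the picture (384x512x3 uint8, red, green, blue); there is no depth.
- manip.camera_model(name): a dict with "fov_y" (degrees; the focal length in pixels is half the picture's height over the tangent of half this angle, whatever the lens; pixels are square), "cx", "cy" (the principal point, pixels), "k1" (the pictures are not rectified: a ray, as slopes to the right and down, at radius r is drawn at 1 + k1 r^2 times it, then the intrinsics apply), "world_from_camera" (4x4, takes a point from camera to world coordinates). Camera axes: x right, y down, z forward; pixel columns grow to the right and rows downward; lengths in mm; the calibration is good to about 2 mm. A picture is of the moment at which its call begins: read the wrist's pose just before it. camera_model takes no time and is no camera call; for the wrist camera it gives the pose at the moment of the call.
- manip.close_job(): hands the job in; it is judged then, once.
The state is a dict: "clock": time; "joints": joint angles; "dq": joint speeds; "joint_efforts": joint torques, N m; "position": TCP position; "orientation": TCP orientation; "wrist_force": force on the tool from outside, world axes, zero at the start; "torque": the same for the moment, N m; "finger_gap": finger opening in mm; "grip_force": force on a finger pad.
Only numpy, scipy, OpenCV 4.12 (cv2) and the standard library are available. Lean on these libraries where they do the work, as an engineer would, in place of code of your own. Each camera call takes 0.05 s, during which the arm holds its last target. There are 200 camera calls.

## Working session

There is one attempt and no reset: what is moved stays moved. The work goes in short steps, Python scripts to look and compute and a tool call to move; the robot and the scene stay as the last step left them, time stands still between calls to the robot, and variables do not carry over. Pictures are saved under pics/ and viewed, at most 10 in all, crops included, and the job is handed in when it is done.

Besides the shell and the picture viewer there is one more tool, called after "Request:" by a JSON object that holds its "method" and its "body". carry_out: Moves the arm, as the interface text tells. Its arguments: {"type":"object","properties":{"deltas":{"type":"array"},"newtons":{"type":"number"}},"required":["deltas"]}

```bash
mkdir -p pics
python3 - <<'E'
from station import manip
import cv2,numpy as np
print(manip.read_state())
for n in ("top","side"):
    im=manip.get_image(n); cv2.imwrite(f"pics/{n}0.png",cv2.resize(im[:,:,::-1],(800,600),interpolation=cv2.INTER_CUBIC)); np.save(f"{n}0.npy",im)
    print(n,manip.camera_model(n))
print(manip.camera_model("wrist"))
E
```

```text
{'clock': 0.0, 'joints': array([-1.17867089e+00,  3.08974845e-01,  1.63519158e+00, -1.23347846e-05,
        1.19972288e+00, -6.96861793e-02]), 'dq': array([ 2.39458397e-03, -5.28121146e-04, -9.72132031e-04,  1.04720380e-05,
       -5.62125452e-05, -2.27545160e-03]), 'joint_efforts': array([-6.73639588e-04, -4.15259600e+01, -2.76665014e+01, -2.29670313e-04,
        1.05058443e-02, -3.18491652e-05]), 'position': array([ 278.1442479 , -558.77155315,  230.06347691]), 'orientation': array([-1.13251277e-03,  9.73458337e-01,  2.28861416e-01, -1.90002334e-04]), 'wrist_force': array([ 0.07289908, -0.3549147 ,  0.59682754]), 'torque': array([0.07342919, 0.01241953, 0.00834595]), 'grip_force': 0.0, 'finger_gap': 85.15030944882234}
top {'fov_y': 54.2386886309091, 'cx': 249.99567113384637, 'cy': 189.69063198119298, 'k1': 0.03862924494014376, 'world_from_camera': array([[-2.54472508e-02, -9.92586914e-01,  1.18842984e-01,
         3.93071167e+02],
       [-9.99534042e-01,  2.72677510e-02,  1.37174224e-02,
        -2.65086341e+01],
       [-1.68563149e-02, -1.18438537e-01, -9.92818300e-01,
         
[... 352 characters left out ...]
.09788607e-01,  8.47521361e-01,
        -1.47901823e+03],
       [ 2.29625391e-02, -8.58460192e-01, -5.12365906e-01,
         9.69626202e+02],
       [ 0.00000000e+00,  0.00000000e+00,  0.00000000e+00,
         1.00000000e+00]])}
{'fov_y': 62.48690242909238, 'cx': 249.023981871165, 'cy': 189.07996912246148, 'k1': -0.005162307083384092, 'world_from_camera': array([[ 4.44645557e-01, -8.57839011e-01, -2.57686943e-01,
         3.43759694e+02],
       [-8.95704389e-01, -4.26486774e-01, -1.25788230e-01,
        -5.26971198e+02],
       [-1.99402243e-03,  2.86742504e-01, -9.58005616e-01,
         3.73210010e+02],
       [ 0.00000000e+00,  0.00000000e+00,  0.00000000e+00,
         1.00000000e+00]])}
```

View pics/top0.png

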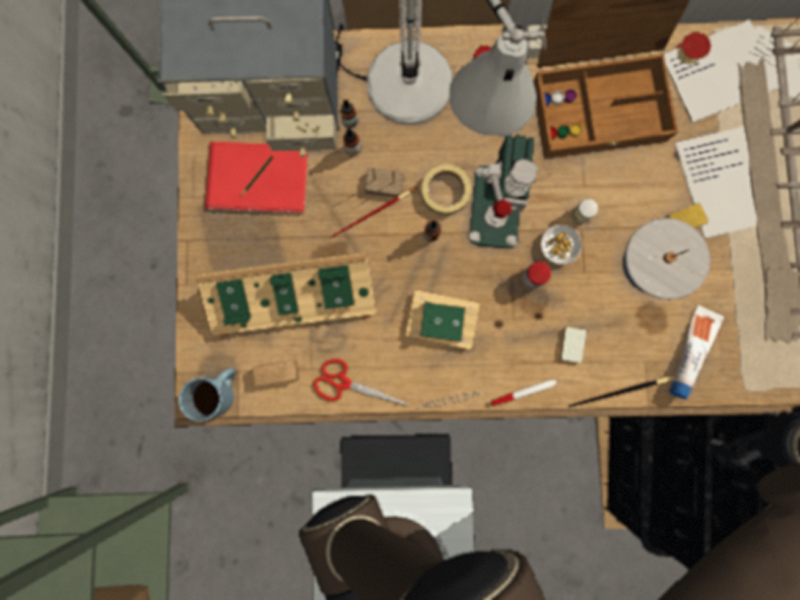

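View pics/side0.png

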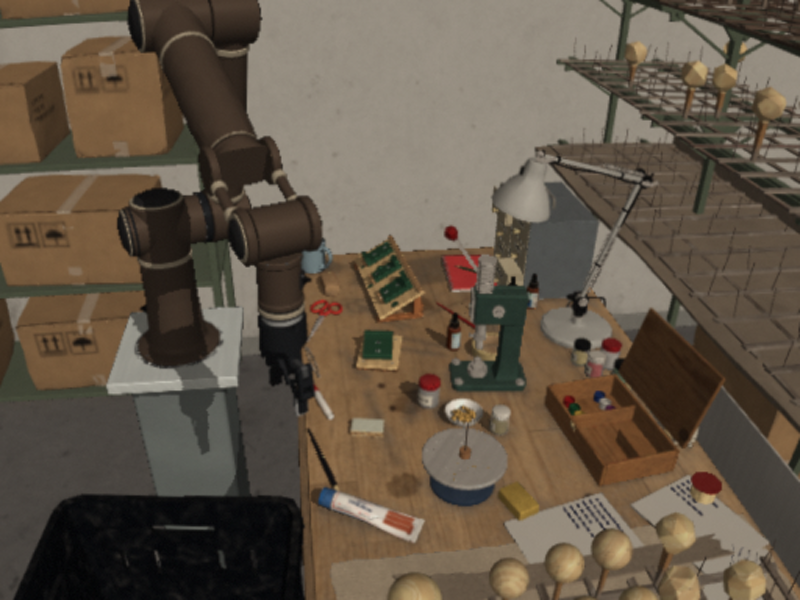

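```bash
cat > h.py <<'E'
import numpy as np,cv2
from scipy.spatial.transform import Rotation as R
def mats(m):
    f=192/np.tan(np.radians(m['fov_y'])/2)
    return f
def ray(m,u,v):
    f=mats(m); d=np.array([(u-m['cx'])/f,(v-m['cy'])/f]); s=d.copy()
    for _ in range(20): s=d/(1+m['k1']*(s@s))
    T=m['world_from_camera']; r=T[:3,:3]@np.array([s[0],s[1],1]); return T[:3,3],r
def onplane(m,u,v,z=None,n=None,p=None):
    o,r=ray(m,u,v)
    if n is None: n=np.array([0,0,1.]);p=np.array([0,0,z])
    return o+r*((p-o)@n/(r@n))
def proj(m,P):
    T=m['world_from_camera']; c=T[:3,:3].T@(np.asarray(P,float)-T[:3,3]); s=c[:2]/c[2]; s=s*(1+m['k1']*(s@s))
    return s*mats(m)+[m['cx'],m['cy']]
def triang(ms,uvs):
    A=np.zeros((3,3));b=np.zeros(3)
    for m,(u,v) in zip(ms,uvs):
        o,r=ray(m,u,v); r=r/np.linalg.norm(r); M=np.eye(3)-np.outer(r,r); A+=M;b+=M@o
    return np.linalg.solve(A,b)
def tool(yaw,tilt=0):
    # tool-x yaw (deg, about world z), tool z down; then tilt
    return R.from_euler('z',yaw,degrees=True)*R.from_euler('x',180,degrees=True)
E
python3 - <<'E'
from h import *; from station import manip
m=manip.camera_model('top'); s=.64
def P(n,u,v,z): print(n,onplane(m,u*s,v*s,z).round(0))
for n,u,v,z in [('board TL',416,292,19),('board TR',479,300,19),('board BR',470,350,19),('board BL',407,340,19),
 ('f70 TL',426,305,33),('f70 BL',420,335,33),('f70 TR',464,308,33),('f70 BR',461,340,33),
 ('rack low L',208,334,22),('rack low R',375,318,22),('rack top L',200,280,92),('rack top R',370,258,92),
 ('slip',573,345,14),('slipTL',566,327,14),('slipTR',586,330,14),('slipBL',561,360,14),('slipBR',581,363,14),('jar',538,273,65),('dropper',433,226,102),
 ('fa',233,302,75),('fb',285,293,75),('fc',338,287,75)]: P(n,u,v,z)
E
```

```text
board TL [544. -62.  19.]
board TR [ 524. -190.   19.]
board BR [ 422. -168.   19.]
board BL [446. -41.  19.]
f70 TL [515. -81.  33.]
f70 BL [455. -67.  33.]
f70 TR [ 507. -158.   33.]
f70 BR [ 442. -149.   33.]
rack low L [469. 363.  22.]
rack low R [492.  23.  22.]
rack top L [569. 357.  92.]
rack top R [603.  27.  92.]
slip [ 427. -376.   14.]
slipTL [ 464. -364.   14.]
slipTR [ 457. -404.   14.]
slipBL [ 398. -350.   14.]
slipBR [ 391. -390.   14.]
jar [ 569. -302.   65.]
dropper [661. -97. 102.]
fa [527. 298.  75.]
fb [542. 196.  75.]
fc [551.  92.  75.]
```

```bash
cat >> h.py <<'E'
import json,os
def Rb(yaw): return tool(yaw)
def Rr(yaw):
    s,c=np.sin(np.pi/6),np.cos(np.pi/6)
    return R.from_euler('z',yaw,degrees=True)*R.from_matrix(np.array([[-c,0,s],[0,1,0],[-s,0,-c]]))
def load():
    if not os.path.exists('cmd.json'): return np.array([278.451,-559.551,231.272]),R.from_quat([0.973458,0.228861,0,0])
    d=json.load(open('cmd.json')); return np.array(d['p']),R.from_quat(d['q'])
def save(p,r): json.dump({'p':list(p),'q':list(r.as_quat())},open('cmd.json','w'))
def plan(wps,step=48,ang=8.3,hold=0):
    """wps: (p,R,grip[,step,hold rows]); prints calls; saves final commanded pose"""
    p,r=load(); rows=[]
    for w in wps:
        P,Q,g=np.array(w[0],float),w[1],w[2]; st=w[3] if len(w)>3 else step; hd=w[4] if len(w)>4 else 0
        rv=(r.inv()*Q).as_rotvec(); n=max(1,int(np.ceil(max(np.linalg.norm(P-p)/st,np.degrees(np.linalg.norm(rv))/ang)-.02)))
        rows+=[(p+(P-p)*k/n,r*R.from_rotvec(rv*k/n),g) for k in range(1,n+1)]+[(P,Q,g)]*hd; p,r=P,Q
    p,r=load()
    for i in range(0,len(rows),5):
        out=[]
        for P,Q,g in rows[i:i+5]:
            t=np.round(r.inv().apply(P-p)/1000,4); w=np.round((r.inv()*Q).as_rotvec(),3); out.append([list(map(float,t)),list(map(float,w)),g])
        print(json.dumps(out).replace(' ','')); 
        p,r=p+r.apply(np.array(out[-1][0])*1000),r*R.from_rotvec(out[-1][1])
    save(p,r)
def check():
    from station import manip
    s=manip.read_state(); p,r=load(); q=s['orientation']; m=R.from_quat([q[1],q[2],q[3],q[0]])
    print('clk',round(s['clock'],2),'pos',s['position'].round(1),'cmd',p.round(1),'tooldiff',r.inv().apply(s['position']-p).round(2),'angdiff',np.degrees((r.inv()*m).as_rotvec()).round(2),'F',s['wrist_force'].round(1),'gap',round(s['finger_gap'],1),'gf',round(s['grip_force'],1))
    return s
E
python3 - <<'E'
from h import *
plan([((478,-114,170),Rb(81),-1,48,2)])
E
```

```text
[[[0.0343,-0.0282,0.0056],[-0.0,0.0,-0.087],-1],[[0.0686,-0.0564,0.0111],[-0.0,0.0,-0.173],-1],[[0.1029,-0.0845,0.0167],[-0.0,0.0,-0.26],-1],[[0.1372,-0.1127,0.0223],[-0.0,0.0,-0.346],-1],[[0.1714,-0.1409,0.0279],[-0.0,0.0,-0.433],-1]]
[[[0.043,-0.0112,0.0055],[-0.0,0.0,-0.086],-1],[[0.0859,-0.0224,0.0111],[-0.0,0.0,-0.173],-1],[[0.1289,-0.0335,0.0167],[-0.0,0.0,-0.259],-1],[[0.1718,-0.0447,0.0222],[-0.0,0.0,-0.346],-1],[[0.2148,-0.0559,0.0278],[-0.0,0.0,-0.432],-1]]
[[[0.0437,0.0078,0.0056],[-0.0,0.0,-0.087],-1],[[0.0437,0.0078,0.0056],[-0.0,0.0,-0.087],-1],[[0.0437,0.0078,0.0056],[-0.0,0.0,-0.087],-1]]
```

Request:
{"method": "carry_out", "body": {"deltas": [[[0.0343, -0.0282, 0.0056], [0, 0, -0.087], -1], [[0.0686, -0.0564, 0.0111], [0, 0, -0.173], -1], [[0.1029, -0.0845, 0.0167], [0, 0, -0.26], -1], [[0.1372, -0.1127, 0.0223], [0, 0, -0.346], -1], [[0.1714, -0.1409, 0.0279], [0, 0, -0.433], -1]]}}

```text
clock: 0.6
position: [369.3, -355.1, 202.7]
orientation: [-0.0, 0.901, 0.434, -0.0]
wrist_force: [1.0, 0.1, 0.2]
finger_gap: 85.3
grip_force: 0.0
```

Request:
{"method": "carry_out", "body": {"deltas": [[[0.043, -0.0112, 0.0055], [0, 0, -0.086], -1], [[0.0859, -0.0224, 0.0111], [0, 0, -0.173], -1], [[0.1289, -0.0335, 0.0167], [0, 0, -0.259], -1], [[0.1718, -0.0447, 0.0222], [0, 0, -0.346], -1], [[0.2148, -0.0559, 0.0278], [0, 0, -0.432], -1]]}}

```text
clock: 1.1
position: [460.0, -152.7, 175.1]
orientation: [-0.0, 0.787, 0.617, -0.0]
wrist_force: [1.1, -1.4, 0.9]
finger_gap: 85.1
grip_force: 0.0
```

Request:
{"method": "carry_out", "body": {"deltas": [[[0.0437, 0.0078, 0.0056], [0, 0, -0.087], -1], [[0.0437, 0.0078, 0.0056], [0, 0, -0.087], -1], [[0.0437, 0.0078, 0.0056], [0, 0, -0.087], -1]]}}

```text
clock: 1.4
position: [477.7, -113.1, 169.5]
orientation: [-0.0, 0.76, 0.65, -0.001]
wrist_force: [0.8, -1.0, -0.2]
finger_gap: 85.1
grip_force: 0.0
```

Run:
```python
from h import *; from station import manip
check(); m=manip.camera_model('wrist'); im=manip.get_image('wrist'); np.savez('w1.npz',im=im,**m)
cv2.imwrite('pics/w1.png',cv2.resize(im[:,:,::-1],(800,600),interpolation=cv2.INTER_CUBIC))
plan([((482,192,178),Rr(4),-1,48,2)])
```

```text
clk 1.4 pos [ 477.7 -113.1  169.5] cmd [ 478. -114.  170.] tooldiff [ 0.87 -0.43  0.52] angdiff [ 0.08 -0.02 -0.14] F [ 0.8 -1.  -0.2] gap 85.1 gf 0.0
[[[0.0233,-0.0034,-0.0006],[-0.036,-0.029,-0.135],-1],[[0.0466,-0.0068,-0.0012],[-0.072,-0.057,-0.269],-1],[[0.0699,-0.0101,-0.0019],[-0.108,-0.086,-0.404],-1],[[0.0932,-0.0135,-0.0025],[-0.144,-0.115,-0.539],-1],[[0.1165,-0.0169,-0.0031],[-0.18,-0.144,-0.674],-1]]
[[[0.0199,0.0122,-0.003],[-0.037,-0.029,-0.134],-1],[[0.0398,0.0244,-0.0061],[-0.073,-0.057,-0.269],-1],[[0.0597,0.0365,-0.0091],[-0.109,-0.086,-0.404],-1],[[0.0797,0.0487,-0.0121],[-0.145,-0.115,-0.538],-1],[[0.0996,0.0609,-0.0152],[-0.181,-0.144,-0.673],-1]]
[[[0.0074,0.0222,-0.0018],[-0.036,-0.028,-0.135],-1],[[0.0149,0.0445,-0.0037],[-0.072,-0.057,-0.27],-1],[[0.0224,0.0668,-0.0055],[-0.109,-0.086,-0.404],-1],[[0.0224,0.0668,-0.0055],[-0.109,-0.086,-0.404],-1],[[0.0224,0.0668,-0.0055],[-0.109,-0.086,-0.404],-1]]
```

View pics/w1.png

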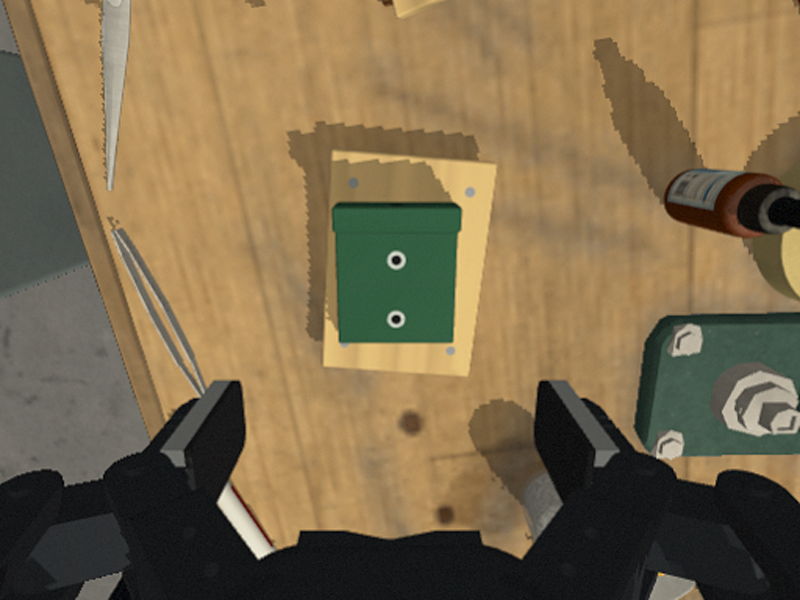

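Request:
{"method": "carry_out", "body": {"deltas": [[[0.0233, -0.0034, -0.0006], [-0.036, -0.029, -0.135], -1], [[0.0466, -0.0068, -0.0012], [-0.072, -0.057, -0.269], -1], [[0.0699, -0.0101, -0.0019], [-0.108, -0.086, -0.404], -1], [[0.0932, -0.0135, -0.0025], [-0.144, -0.115, -0.539], -1], [[0.1165, -0.0169, -0.0031], [-0.18, -0.144, -0.674], -1]]}}

```text
clock: 1.95
position: [479.6, 2.7, 173.5]
orientation: [0.114, 0.497, 0.86, 0.003]
wrist_force: [-0.1, -0.3, -0.3]
finger_gap: 85.8
grip_force: 0.0
```

Request:
{"method": "carry_out", "body": {"deltas": [[[0.0199, 0.0122, -0.003], [-0.037, -0.029, -0.134], -1], [[0.0398, 0.0244, -0.0061], [-0.073, -0.057, -0.269], -1], [[0.0597, 0.0365, -0.0091], [-0.109, -0.086, -0.404], -1], [[0.0797, 0.0487, -0.0121], [-0.145, -0.115, -0.538], -1], [[0.0996, 0.0609, -0.0152], [-0.181, -0.144, -0.673], -1]]}}

```text
clock: 2.45
position: [481.3, 120.5, 176.5]
orientation: [0.213, 0.173, 0.962, 0.007]
wrist_force: [-0.1, 0.5, 0.2]
finger_gap: 85.3
grip_force: 0.0
```

Request:
{"method": "carry_out", "body": {"deltas": [[[0.0074, 0.0222, -0.0018], [-0.036, -0.028, -0.135], -1], [[0.0149, 0.0445, -0.0037], [-0.072, -0.057, -0.27], -1], [[0.0224, 0.0668, -0.0055], [-0.109, -0.086, -0.404], -1], [[0.0224, 0.0668, -0.0055], [-0.109, -0.086, -0.404], -1], [[0.0224, 0.0668, -0.0055], [-0.109, -0.086, -0.404], -1]]}}

```text
clock: 2.95
position: [482.2, 190.6, 177.9]
orientation: [0.258, -0.032, 0.965, 0.009]
wrist_force: [-0.3, -0.0, 0.8]
finger_gap: 85.4
grip_force: 0.0
```

```bash
cat >> h.py <<'E'
from scipy.optimize import minimize
def greenmask(im,seed,S=3):
    big=cv2.resize(im,None,fx=S,fy=S,interpolation=cv2.INTER_CUBIC).astype(int)
    k=((big[...,1]>big[...,0]*1.35)&(big[...,1]>big[...,2]*1.05)&(big[...,1]>25)).astype(np.uint8)
    cs,_=cv2.findContours(k,cv2.RETR_EXTERNAL,cv2.CHAIN_APPROX_NONE)
    c=min([c for c in cs if cv2.contourArea(c)>800*S],key=lambda c:np.linalg.norm(c.reshape(-1,2).mean(0)/S-seed))
    o=np.zeros_like(k); cv2.drawContours(o,[c],-1,1,-1); return o
def boxes(w): # foot
    return [np.array([[x,y,z] for x in a for y in (-w/2,w/2) for z in b]) for a,b in (((-42,42),(0,14)),((28,42),(0,27.6)))]
def slipbox(): return [np.array([[x,y,z] for x in (-33,33) for y in (-20,20) for z in (0,14)])]
def sil(m,shape,bx,p,r,S=3):
    o=np.zeros(shape,np.uint8)
    for b in bx:
        q=np.array([proj(m,p+r.apply(v)) for v in b]); h=cv2.convexHull(np.round(((q+.5)*S-.5)*16).astype(np.int32)); cv2.fillConvexPoly(o,h,1,shift=4)
    return o
def fit(mask,m,bx,pose,x0,S=3):
    """pose(x)->p,r ; minimise 1-IoU"""
    f=lambda x:1-(lambda s:(s&mask).sum()/(s|mask).sum())(sil(m,mask.shape,bx,*pose(x),S))
    best=None
    for sc in (1,.3):
        x=x0 if best is None else best.x
        sim=np.array([x]+[np.array(x)+np.eye(len(x))[i]*6*sc for i in range(len(x))])
        best=minimize(f,x,method='Nelder-Mead',options=dict(initial_simplex=sim,xatol=.02,fatol=1e-5))
    return best.x,1-best.fun
def loadw(fn):
    d=np.load(fn); m={k:(d[k] if k=='world_from_camera' else float(d[k])) for k in ('fov_y','cx','cy','k1','world_from_camera')}; return d['im'],m
E
python3 - <<'E'
from h import *; from station import manip
check(); m=manip.camera_model('wrist'); im=manip.get_image('wrist'); np.savez('w2.npz',im=im,**m)
cv2.imwrite('pics/w2.png',cv2.resize(im[:,:,::-1],(800,600),interpolation=cv2.INTER_CUBIC))
im,m=loadw('w1.npz'); k=greenmask(im,(254,175)); cv2.imwrite('k1.png',k*255)
po=lambda x:(np.array([x[0],x[1],19.]),R.from_euler('z',x[2],degrees=True))
print('foot70',fit(k,m,boxes(70),po,[478,-114,81]))
E
```

```text
clk 2.95 pos [482.2 190.6 177.9] cmd [482. 192. 178.] tooldiff [-0.06 -1.48  0.07] angdiff [0.11 0.04 0.19] F [-0.3 -0.   0.8] gap 85.4 gf 0.0
foot70 (array([ 480.61274119, -113.90107485,   81.00284809]), np.float64(0.9494431098493121))
```

View pics/w2.png

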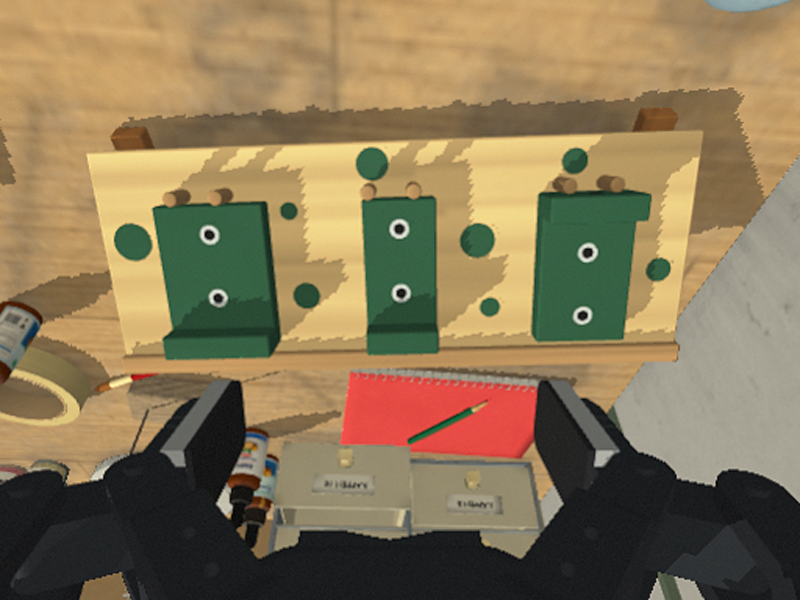

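Run:
```python
from h import *
def fo(w,name,bx,pose,k,m,x):
    s=sil(m,k.shape,bx,*pose(x)); return s
im,m=loadw('w1.npz'); k=greenmask(im,(254,175))
po=lambda x:(np.array([x[0],x[1],19.+(x[3] if len(x)>3 else 0)]),R.from_euler('z',x[2],degrees=True))
x,i=fit(k,m,boxes(70),po,[480,-114,81,0]); print('foot70 free z',x.round(2),i)
x,i=fit(k,m,boxes(70),po,[480,-114,81]); s=sil(m,k.shape,boxes(70),*po(x)); print(x.round(2),i,'mask not sil',(k&~s&1).sum(),'sil not mask',(s&(1-k)).sum())
def ov(im,k,s):
    v=cv2.resize(im,None,fx=3,fy=3,interpolation=cv2.INTER_CUBIC)[:,:,::-1].copy()
    for q,c in ((k,(0,0,255)),(s,(255,255,0))):
        cs,_=cv2.findContours(q,cv2.RETR_EXTERNAL,cv2.CHAIN_APPROX_NONE); cv2.drawContours(v,cs,-1,c,1)
    return v
a=ov(im,k,s)[330:690,580:950]
im,m=loadw('w2.npz')
bs=None
e=np.radians(30); 
def pose(w,x,flip):
    r=R.from_euler('z',x[2],degrees=True)*R.from_euler('y',-30,degrees=True)
    if flip: r=r*R.from_euler('z',180,degrees=True)
    return np.array(x[:3]),r
res={}
K=np.zeros((1152,1536),np.uint8);SS=K.copy()
for w,seed,flip,x0 in ((60,(140,180),0,[546,92,57]),(40,(257,175),0,[541,196,57]),(50,(378,172),1,[533,298,57])):
    k=greenmask(im,seed)
    def ps(x):
        r=R.from_euler('z',x[3],degrees=True)*R.from_euler('y',-30,degrees=True)
        return np.array(x[:3]),(r*R.from_euler('z',180,degrees=True) if flip else r)
    x,i=fit(k,m,boxes(w),ps,x0+[3]); print(w,x.round(2),round(i,4)); s=sil(m,k.shape,boxes(w),*ps(x)); K|=k;SS|=s
b=ov(im,K,SS)[330:750,230:1290]
c=np.zeros((800,1060,3),np.uint8); c[:420]=b; c[430:790,:370]=a; cv2.imwrite('pics/ov.png',cv2.resize(c,(795,600)))
```

```text
foot70 free z [ 481.2  -114.86   81.06   -7.51] 0.9960328519204603
[ 481.02 -113.86   81.16] 0.9494727318108075 mask not sil 0 sil not mask 3239
60 [563.56  94.67  50.27   6.01] 0.9835
40 [552.76 201.21  50.12   5.87] 0.9861
50 [541.21 305.68  50.2    5.92] 0.9797
```

View pics/ov.png

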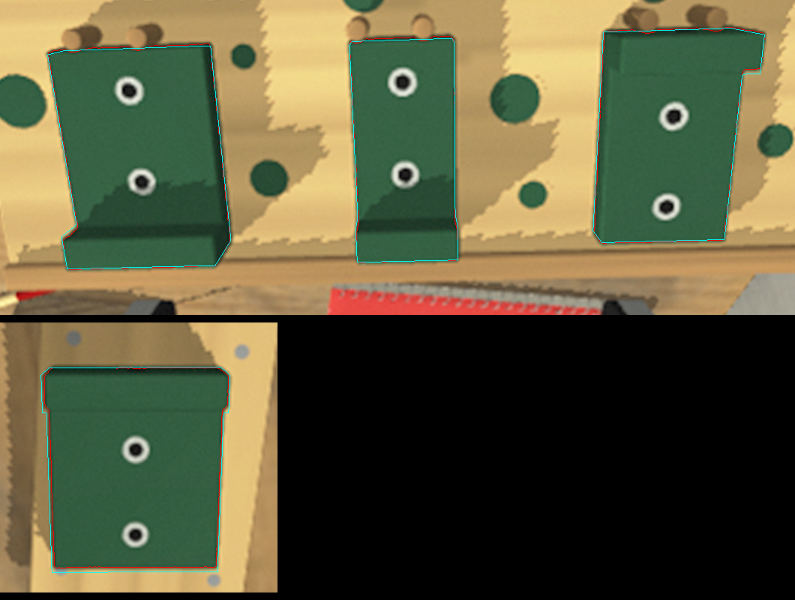

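```bash
cat >> h.py <<'E'
def dil(k,d): return cv2.dilate(k,cv2.getStructuringElement(cv2.MORPH_ELLIPSE,(2*d+1,2*d+1))) if d else k
def pose70(z): return lambda x:(np.array([x[0],x[1],z+(x[3] if len(x)>3 else 0)]),R.from_euler('z',x[2],degrees=True))
def poserack(flip,z=None):
    def ps(x):
        r=R.from_euler('z',x[-1],degrees=True)*R.from_euler('y',-30,degrees=True)
        p=np.array(x[:3]) if z is None else np.array([x[0],x[1],z])
        return p,(r*R.from_euler('z',180,degrees=True) if flip else r)
    return ps
E
python3 - <<'E'
from h import *
im,m=loadw('w1.npz'); k=greenmask(im,(254,175))
for d in (1,2,3):
    x,i=fit(dil(k,d),m,boxes(70),pose70(19),[480,-114,81,0]); print(d,'foot70',x.round(2),round(i,4))
x,i=fit(dil(k,2),m,boxes(70),pose70(19),[480,-114,81]); print('z fixed',x.round(2),round(i,4))
im,m=loadw('w2.npz')
for d in (1,2,3):
  for w,seed,flip,x0 in ((60,(140,180),0,[560,92,57]),(40,(257,175),0,[550,196,57]),(50,(378,172),1,[540,300,57])):
    k=dil(greenmask(im,seed),d)
    x,i=fit(k,m,boxes(w),poserack(flip),x0+[6]); 
    x2,i2=fit(k,m,boxes(w),poserack(flip,57),x0[:2]+[6]); print(d,w,x.round(2),round(i,4),'z57:',x2.round(2),round(i2,4))
E
```

```text
1 foot70 [ 481.27 -114.15   81.07   -4.9 ] 0.996
2 foot70 [ 481.34 -113.68   81.15   -2.07] 0.993
3 foot70 [ 4.8143e+02 -1.1279e+02  8.1120e+01  1.3000e-01] 0.9919
z fixed [ 481.37 -113.4    81.05] 0.9802
1 60 [562.13  95.31  51.71   6.03] 0.9862 z57: [557.03  97.71   7.32] 0.9531
1 40 [549.9  200.95  52.64   5.86] 0.99 z57: [546.45 200.82   5.99] 0.9568
1 50 [539.63 304.66  52.03   5.84] 0.9835 z57: [535.9  301.53   6.29] 0.9513
2 60 [560.15  96.1   53.57   6.02] 0.9893 z57: [556.84  97.53   6.64] 0.9678
2 40 [547.78 200.77  54.64   5.81] 0.9904 z57: [546.15 200.56   5.53] 0.9773
2 50 [538.27 303.81  53.57   5.99] 0.9881 z57: [535.53 301.6    6.2 ] 0.9676
3 60 [558.12  96.83  55.25   6.09] 0.9911 z57: [556.58  97.59   6.48] 0.9812
3 40 [546.3  200.64  56.21   5.92] 0.9865 z57: [545.73 200.58   5.81] 0.9851
3 50 [536.62 302.74  55.39   6.02] 0.9906 z57: [535.27 301.68   6.07] 0.9825
```

Run:
```python
from h import *
pf=np.array([556.7,97.3,57]); r=Rr(6); up=-r.apply([0,0,1]); f=R.from_euler('z',6,degrees=True)*R.from_euler('y',-30,degrees=True)
g=pf+f.apply([5,0,-2]); print(g)
plan([(g+60*up,r,-1),(g,r,-1,20,1)])
```

```text
[562.00092803  97.85714999  57.76794919]
[[[-0.0011,-0.0335,0.0269],[-0.006,0.0,-0.01],-1],[[-0.0022,-0.0671,0.0538],[-0.011,0.0,-0.02],-1],[[-0.0034,-0.1006,0.0807],[-0.017,0.0,-0.03],-1],[[-0.0034,-0.1003,0.1007],[-0.017,0.0,-0.03],-1],[[-0.0033,-0.0999,0.1207],[-0.017,0.0,-0.03],-1]]
[[[-0.0,-0.0,0.02],[-0.0,0.0,-0.0],-1],[[-0.0,-0.0,0.02],[-0.0,0.0,-0.0],-1]]
```

Request:
{"method": "carry_out", "body": {"deltas": [[[-0.0011, -0.0335, 0.0269], [-0.006, 0, -0.01], -1], [[-0.0022, -0.0671, 0.0538], [-0.011, 0, -0.02], -1], [[-0.0034, -0.1006, 0.0807], [-0.017, 0, -0.03], -1], [[-0.0034, -0.1003, 0.1007], [-0.017, 0, -0.03], -1], [[-0.0033, -0.0999, 0.1207], [-0.017, 0, -0.03], -1]]}}

```text
clock: 3.5
position: [553.1, 93.5, 74.2]
orientation: [0.258, -0.047, 0.965, 0.013]
wrist_force: [0.4, -0.3, 0.4]
finger_gap: 85.0
grip_force: 0.0
```

Request:
{"method": "carry_out", "body": {"deltas": [[[0, 0, 0.02], [0, 0, 0], -1], [[0, 0, 0.02], [0, 0, 0], -1], [[0, 0, 0.02], [0, 0, 0], -1]]}}

```text
clock: 3.8
position: [561.9, 96.8, 57.5]
orientation: [0.258, -0.049, 0.965, 0.013]
wrist_force: [0.3, 0.2, 0.6]
finger_gap: 85.3
grip_force: 0.0
```

Run:
```python
from h import *; from station import manip
check(); m=manip.camera_model('wrist'); im=manip.get_image('wrist'); np.savez('w3.npz',im=im,**m)
a=im[:,:,::-1]; cv2.imwrite('pics/w3.png',cv2.resize(a,(800,600),interpolation=cv2.INTER_CUBIC))
```

```text
clk 3.8 pos [561.9  96.8  57.5] cmd [562.   97.9  57.7] tooldiff [ 0.31 -1.03  0.11] angdiff [0.05 0.08 0.11] F [0.3 0.2 0.6] gap 85.3 gf 0.0
```

View pics/w3.png

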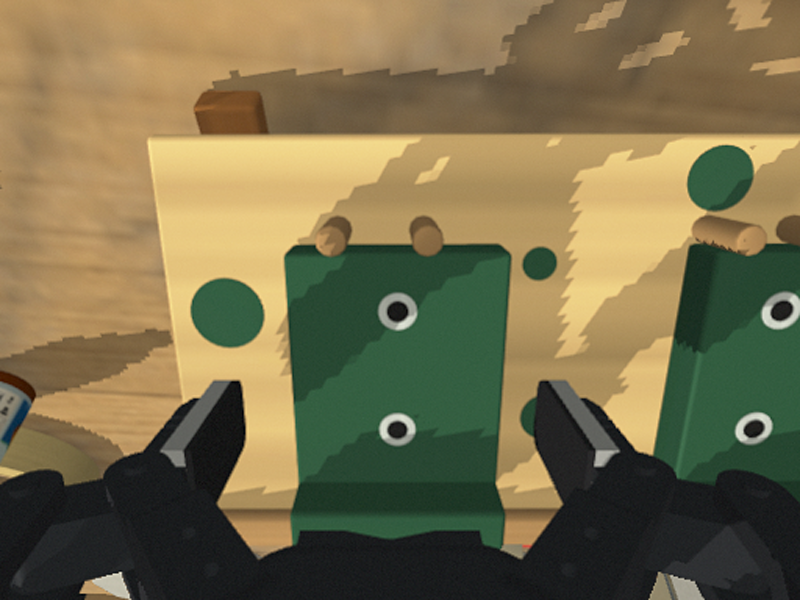

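Run:
```python
from h import *
im,m=loadw('w3.npz'); r=Rr(6); tcp=np.array([561.9,96.8,57.5]); n=-r.apply([0,0,1])
im2=cv2.resize(im[:,:,1],(800,600),interpolation=cv2.INTER_CUBIC); print(im2[235:275,370:376].mean(1).round().astype(int))
# foot underside plane is at tool z=+? : grasp planned -2 => underside at tool z=-2
for v,h in ((244,0),(245,0),(257,14),(258,14)):
    P=onplane(m,400/1.5625,v/1.5625,n=n,p=tcp+(2+h)*n); print(v,h,r.inv().apply(P-tcp).round(2))
```

```text
[152 152 152 152 153 156 155 152 132 102  64  44  52  56  56  53  54  58
  64  69  71  71  71  72  72  72  72  72  72  72  72  72  72  71  72  72
  72  72  72  72]
244 0 [46.12  2.8  -2.  ]
245 0 [45.82  2.81 -2.  ]
257 14 [ 45.31   2.53 -16.  ]
258 14 [ 45.04   2.53 -16.  ]
```

Request:
{"method": "carry_out", "body": {"deltas": [[[0, 0, 0], [0, 0, 0], 0], [[0, 0, 0], [0, 0, 0], 1], [[0, 0, 0], [0, 0, 0], 1], [[0, 0, 0], [0, 0, 0], 1], [[0, 0, 0], [0, 0, 0], 1]], "newtons": 60}}

```text
clock: 4.35
position: [562.1, 98.0, 59.3]
orientation: [0.259, -0.05, 0.964, 0.014]
wrist_force: [-5.6, -1.9, 8.2]
finger_gap: 58.3
grip_force: 62.1
```

Request:
{"method": "carry_out", "body": {"deltas": [[[0, 0, -0.002], [0, 0, 0], -0.6], [[0, 0, -0.005], [0, 0, 0], -0.6], [[0, 0, -0.005], [0, 0, 0], -0.6]]}}

```text
clock: 4.65
position: [559.6, 97.8, 62.8]
orientation: [0.259, -0.05, 0.964, 0.014]
wrist_force: [0.4, -0.3, -0.3]
finger_gap: 68.3
grip_force: 0.0
```

Request:
{"method": "carry_out", "body": {"deltas": [[[0, 0, 0], [0, 0, 0], 1], [[0, 0, 0], [0, 0, 0], 1], [[0, 0, 0], [0, 0, 0], 1], [[0, 0, 0], [0, 0, 0], 1]], "newtons": 60}}

```text
clock: 5.05
position: [559.3, 97.8, 62.9]
orientation: [0.259, -0.05, 0.965, 0.014]
wrist_force: [-8.3, -1.0, 13.4]
finger_gap: 58.0
grip_force: 60.5
```

Run:
```python
from h import *
p,r=load(); save(p+r.apply([0,0,-5]),r); check()
```

```text
clk 5.05 pos [559.3  97.8  62.9] cmd [559.5  97.6  62.1] tooldiff [-0.31  0.19 -0.82] angdiff [-0.01 -0.03 -0.01] F [-8.3 -1.  13.4] gap 58.0 gf 60.5
```

Run:
```python
from h import *
p,r=load(); up=-r.apply([0,0,1]); b=Rb(81.1)
plan([(p+20*up,r,1,10),(p+80*up,r,1,40),((478.3,-132.8,130),b,1),((478.3,-132.8,50),b,1,30,2)])
```

```text
[[[-0.0,-0.0,-0.01],[0.0,0.0,0.0],1],[[-0.0,-0.0,-0.02],[0.0,0.0,0.0],1],[[0.0,0.0,-0.05],[0.0,0.0,0.0],1],[[0.0,0.0,-0.08],[0.0,0.0,0.0],1],[[0.0044,-0.017,-0.0824],[0.037,0.028,0.137],1]]
[[[0.002,-0.0175,-0.0017],[0.037,0.029,0.137],1],[[0.0041,-0.035,-0.0034],[0.073,0.057,0.274],1],[[0.0061,-0.0525,-0.005],[0.11,0.085,0.412],1],[[0.0082,-0.0699,-0.0067],[0.147,0.113,0.549],1],[[0.0102,-0.0874,-0.0084],[0.184,0.142,0.686],1]]
[[[-0.0095,-0.0149,0.0009],[0.036,0.028,0.137],1],[[-0.019,-0.0298,0.0018],[0.073,0.056,0.274],1],[[-0.0285,-0.0447,0.0027],[0.11,0.085,0.411],1],[[-0.0381,-0.0596,0.0036],[0.147,0.113,0.549],1],[[-0.0476,-0.0745,0.0045],[0.184,0.141,0.686],1]]
[[[-0.0168,-0.0053,0.0009],[0.036,0.029,0.137],1],[[-0.0337,-0.0105,0.0017],[0.073,0.057,0.274],1],[[-0.032,-0.0123,0.0283],[0.073,0.057,0.274],1],[[-0.0302,-0.014,0.0549],[0.073,0.057,0.274],1],[[-0.0284,-0.0157,0.0814],[0.073,0.057,0.274],1]]
[[[-0.0,0.0,0.0],[0.0,-0.0,-0.0],1],[[-0.0,0.0,0.0],[0.0,-0.0,-0.0],1]]
```

Request:
{"method": "carry_out", "body": {"deltas": [[[0, 0, -0.01], [0, 0, 0], 1], [[0, 0, -0.02], [0, 0, 0], 1], [[0, 0, -0.05], [0, 0, 0], 1], [[0, 0, -0.08], [0, 0, 0], 1], [[0.0044, -0.017, -0.0824], [0.037, 0.028, 0.137], 1]]}}

```text
clock: 5.55
position: [515.2, 76.1, 133.4]
orientation: [0.245, 0.022, 0.969, 0.013]
wrist_force: [0.9, 0.6, -0.9]
finger_gap: 58.0
grip_force: 66.1
```

Request:
{"method": "carry_out", "body": {"deltas": [[[0.002, -0.0175, -0.0017], [0.037, 0.029, 0.137], 1], [[0.0041, -0.035, -0.0034], [0.073, 0.057, 0.274], 1], [[0.0061, -0.0525, -0.005], [0.11, 0.085, 0.412], 1], [[0.0082, -0.0699, -0.0067], [0.147, 0.113, 0.549], 1], [[0.0102, -0.0874, -0.0084], [0.184, 0.142, 0.686], 1]]}}

```text
clock: 6.05
position: [498.9, -11.4, 130.4]
orientation: [0.153, 0.368, 0.917, 0.008]
wrist_force: [0.5, 0.3, -1.8]
finger_gap: 57.8
grip_force: 66.1
```

Request:
{"method": "carry_out", "body": {"deltas": [[[-0.0095, -0.0149, 0.0009], [0.036, 0.028, 0.137], 1], [[-0.019, -0.0298, 0.0018], [0.073, 0.056, 0.274], 1], [[-0.0285, -0.0447, 0.0027], [0.11, 0.085, 0.411], 1], [[-0.0381, -0.0596, 0.0036], [0.147, 0.113, 0.549], 1], [[-0.0476, -0.0745, 0.0045], [0.184, 0.141, 0.686], 1]]}}

```text
clock: 6.55
position: [483.5, -98.3, 130.1]
orientation: [0.045, 0.665, 0.745, 0.002]
wrist_force: [0.1, -0.1, -1.2]
finger_gap: 57.4
grip_force: 66.1
```

Request:
{"method": "carry_out", "body": {"deltas": [[[-0.0168, -0.0053, 0.0009], [0.036, 0.029, 0.137], 1], [[-0.0337, -0.0105, 0.0017], [0.073, 0.057, 0.274], 1], [[-0.032, -0.0123, 0.0283], [0.073, 0.057, 0.274], 1], [[-0.0302, -0.014, 0.0549], [0.073, 0.057, 0.274], 1], [[-0.0284, -0.0157, 0.0814], [0.073, 0.057, 0.274], 1]]}}

```text
clock: 7.05
position: [477.6, -133.0, 49.4]
orientation: [-0.0, 0.76, 0.65, 0.0]
wrist_force: [-0.1, 0.1, -2.1]
finger_gap: 57.6
grip_force: 66.1
```

Request:
{"method": "carry_out", "body": {"deltas": [[[0, 0, 0], [0, 0, 0], 1], [[0, 0, 0], [0, 0, 0], 1]]}}

```text
clock: 7.25
position: [477.4, -132.4, 49.8]
orientation: [-0.001, 0.76, 0.65, -0.0]
wrist_force: [0.5, 0.7, -1.6]
finger_gap: 57.9
grip_force: 66.1
```

Run:
```python
from h import *; from station import manip
check(); m=manip.camera_model('wrist'); im=manip.get_image('wrist'); np.savez('w4.npz',im=im,**m)
a=im[:,:,::-1]; cv2.imwrite('pics/w4.png',cv2.resize(a,(800,600),interpolation=cv2.INTER_CUBIC))
```

```text
clk 7.25 pos [ 477.4 -132.4   49.8] cmd [ 478.3 -132.8   50. ] tooldiff [ 0.18 -0.98  0.16] angdiff [0.12 0.02 0.  ] F [ 0.5  0.7 -1.6] gap 57.9 gf 66.1
```

View pics/w4.png

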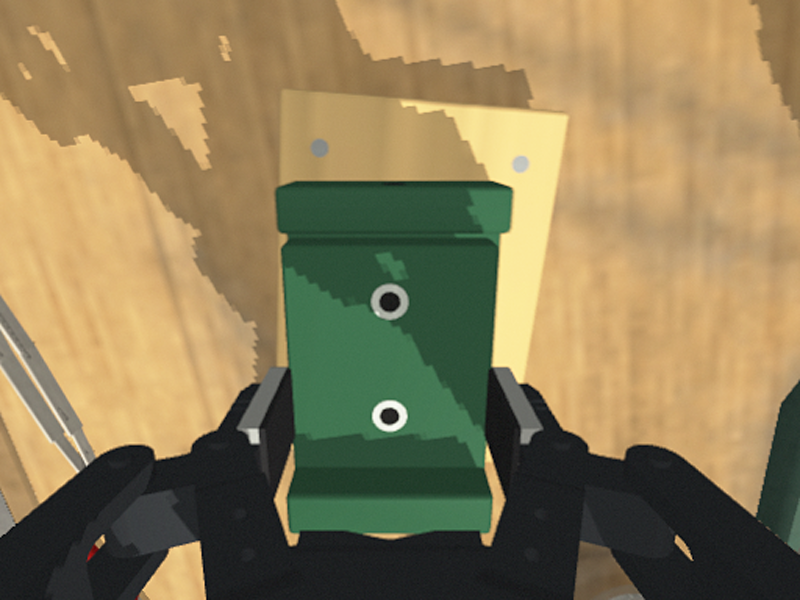

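```bash
cat >> h.py <<'E'
def prof(im,u,v0,v1,w=8):
    a=cv2.resize(im,(800,600),interpolation=cv2.INTER_CUBIC)[v0:v1,u-w:u+w].astype(float).mean((1,2)); return a.round().astype(int).tolist()
def tpt(m,tcp,r,u,v,zw): # 800x600 pixel on horizontal world plane zw -> tool frame relative tcp
    return r.inv().apply(onplane(m,(u+.5)/1.5625-.5,(v+.5)/1.5625-.5,zw)-tcp).round(2)
E
python3 - <<'E'
from h import *
im,m=loadw('w4.npz'); r=Rb(81.1); tcp=np.array([477.5,-132.6,49.8])
for u in (320,440): print(u,prof(im,u,175,260))
for v in (186,187,232,234): print('lip',v,tpt(m,tcp,r,394,v,46.6))
for v in (237,239,243,246): print('end bottom46.8/top60.8',v,tpt(m,tcp,r,390,v,46.8),tpt(m,tcp,r,390,v,60.8))
print('lip sides',tpt(m,tcp,r,276,210,46.6),tpt(m,tcp,r,511.5,210,46.6),'foot60 sides',tpt(m,tcp,r,283,250,60.8),tpt(m,tcp,r,498,250,60.8))
E
```

```text
320 [140, 140, 142, 146, 141, 120, 70, 38, 44, 43, 45, 48, 52, 57, 60, 63, 64, 64, 64, 64, 64, 63, 63, 62, 62, 63, 63, 62, 62, 62, 63, 63, 62, 61, 61, 62, 61, 61, 61, 61, 61, 61, 62, 61, 61, 61, 60, 59, 59, 60, 60, 59, 60, 60, 59, 57, 52, 50, 52, 58, 62, 59, 54, 48, 45, 44, 45, 45, 46, 48, 51, 55, 57, 59, 60, 60, 61, 61, 60, 59, 60, 60, 60, 60, 60]
440 [143, 144, 145, 149, 143, 119, 67, 35, 43, 44, 46, 48, 53, 59, 60, 62, 63, 64, 63, 63, 62, 62, 63, 62, 62, 63, 63, 62, 63, 63, 62, 62, 61, 61, 61, 61, 62, 61, 61, 61, 61, 61, 61, 61, 61, 61, 60, 60, 59, 59, 59, 60, 60, 59, 58, 56, 52, 50, 52, 59, 62, 59, 54, 49, 46, 44, 45, 45, 45, 47, 51, 56, 58, 59, 59, 60, 60, 60, 60, 59, 59, 59, 60, 60, 60]
lip 186 [62.18  1.3   3.2 ]
lip 187 [61.9  1.3  3.2]
lip 232 [48.79  1.32  3.2 ]
lip 234 [48.19  1.32  3.2 ]
end bottom46.8/top60.8 237 [47.32  0.13  3.  ] [ 49.76   0.13 -11.  ]
end bottom46.8/top60.8 239 [46.72  0.13  3.  ] [ 49.22   0.13 -11.  ]
end bottom46.8/top60.8 243 [45.52  0.13  3.  ] [ 48.13   0.13 -11.  ]
end bottom46.8/top60.8 246 [44.61  0.12  3.  ] [ 47.31   0.13 -11.  ]
lip sides [ 55.32 -33.36   3.2 ] [55.26 35.81  3.2 ] foot60 sides [ 46.23 -28.92 -11.  ] [ 46.19  29.44 -11.  ]
```

Request:
{"method": "carry_out", "body": {"deltas": [[[-0.001, 0.001, 0.004], [0, 0, 0], 1], [[-0.001, 0.001, 0.008], [0, 0, 0], 1], [[-0.001, 0.001, 0.011], [0, 0, 0], 1], [[-0.001, 0.001, 0.012], [0, 0, 0], 1], [[-0.001, 0.001, 0.012], [0, 0, 0], 1]]}}

```text
clock: 7.8
position: [479.0, -133.8, 37.9]
orientation: [-0.0, 0.76, 0.65, 0.0]
wrist_force: [-0.4, -0.1, -0.9]
finger_gap: 57.6
grip_force: 66.1
```

Request:
{"method": "carry_out", "body": {"deltas": [[[0, 0, 0.001], [0, 0, 0], 1], [[0, 0, 0.001], [0, 0, 0], 1]]}}

```text
clock: 8.0
position: [479.1, -133.9, 37.0]
orientation: [-0.0, 0.76, 0.65, 0.0]
wrist_force: [-0.2, 0.5, -1.3]
finger_gap: 57.6
grip_force: 66.1
```

Request:
{"method": "carry_out", "body": {"deltas": [[[0, 0, 0.001], [0, 0, 0], 1], [[0, 0, 0.001], [0, 0, 0], 1]]}}

```text
clock: 8.2
position: [479.2, -133.9, 36.8]
orientation: [-0.0, 0.76, 0.65, 0.0]
wrist_force: [-2.9, 0.9, 4.4]
finger_gap: 57.8
grip_force: 66.8
```

Request:
{"method": "carry_out", "body": {"deltas": [[[0, 0, -0.0005], [0, 0, 0], -0.6], [[0, 0, -0.0005], [0, 0, 0], -0.8], [[0, 0, -0.0005], [0, 0, 0], -1], [[0, 0, -0.0005], [0, 0, 0], -1]]}}

```text
clock: 8.6
position: [479.2, -133.9, 36.5]
orientation: [0.0, 0.76, 0.65, 0.0]
wrist_force: [0.6, -0.6, 0.2]
finger_gap: 85.5
grip_force: 0.0
```

Request:
{"method": "carry_out", "body": {"deltas": [[[0, 0, -0.02], [0, 0, 0], -1], [[0, 0, -0.06], [0, 0, 0], -1], [[0, 0, -0.1], [0, 0, 0], -1], [[0, 0, -0.1], [0, 0, 0], -1], [[0, 0, -0.1], [0, 0, 0], -1]]}}

```text
clock: 9.1
position: [480.1, -134.3, 137.7]
orientation: [0.001, 0.76, 0.65, 0.001]
wrist_force: [-1.1, -0.9, -0.9]
finger_gap: 85.3
grip_force: 0.0
```

Run:
```python
from h import *; from station import manip
p,r=load(); save(p+r.apply([-1,1,14-.5-100]),r)
s=check(); m=manip.camera_model('wrist'); im=manip.get_image('wrist'); np.savez('w5.npz',im=im,**m)
a=im[:,:,::-1]; cv2.imwrite('pics/w5.png',cv2.resize(a,(800,600),interpolation=cv2.INTER_CUBIC))
```

```text
clk 9.1 pos [ 480.1 -134.3  137.7] cmd [ 479.1 -133.9  136.5] tooldiff [-0.22  0.99 -1.21] angdiff [-0.17 -0.04  0.  ] F [-1.1 -0.9 -0.9] gap 85.3 gf 0.0
```

View pics/w5.png

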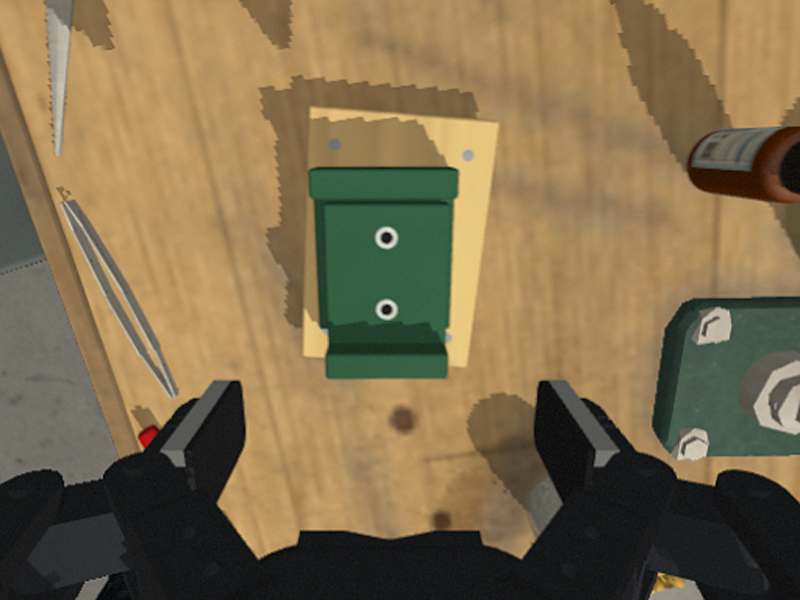

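Run:
```python
from h import *
im,m=loadw('w5.npz'); r=Rb(81.1); tcp=np.array([480.1,-134.3,137.7])
a=cv2.resize(im,(800,600),interpolation=cv2.INTER_CUBIC).astype(int)
def cprof(v,u0,u1): return a[v-4:v+5,u0:u1].mean((0,2)).round().astype(int).tolist()
print('v185 L',cprof(182,300,330),'R',cprof(182,445,470))
print('v270 L',cprof(270,310,345),'R',cprof(270,440,465))
print('v365 L',cprof(365,318,340),'R',cprof(365,437,457))
for u in (345,430): print('col',u,160,prof(im,u,160,215), 335,prof(im,u,335,390))
```

```text
v185 L [105, 104, 103, 102, 101, 100, 101, 96, 85, 69, 62, 67, 71, 73, 73, 72, 72, 73, 73, 73, 73, 73, 72, 73, 73, 73, 72, 71, 72, 73] R [74, 74, 74, 73, 73, 73, 73, 74, 74, 72, 72, 72, 92, 125, 160, 184, 188, 188, 185, 185, 185, 186, 186, 185, 185]
v270 L [124, 124, 124, 123, 124, 114, 95, 68, 48, 45, 46, 49, 49, 47, 47, 50, 58, 65, 70, 72, 71, 71, 71, 70, 70, 70, 71, 71, 71, 70, 70, 71, 71, 71, 71] R [72, 73, 74, 74, 72, 71, 70, 70, 64, 72, 94, 131, 165, 182, 191, 189, 189, 188, 188, 187, 187, 188, 188, 187, 187]
v365 L [136, 136, 136, 137, 137, 133, 117, 95, 71, 59, 66, 70, 70, 70, 69, 70, 70, 70, 71, 70, 70, 70] R [74, 73, 73, 73, 73, 74, 73, 73, 68, 77, 98, 127, 151, 159, 162, 160, 162, 162, 163, 165]
col 345 160 [120, 120, 120, 120, 123, 116, 92, 46, 27, 45, 57, 69, 75, 76, 74, 74, 74, 74, 74, 73, 73, 72, 73, 74, 74, 73, 73, 73, 73, 72, 72, 72, 72, 72, 72, 72, 71, 68, 63, 55, 47, 38, 34, 37, 46, 58, 66, 72, 73, 72, 72, 72, 71, 71, 72] 335 [47, 47, 47, 48, 47, 48, 48, 46, 41, 37, 36, 35, 35, 35, 35, 35, 34, 36, 40, 48, 56, 64, 69, 71, 71, 71, 71, 71, 71, 71, 70, 70, 70, 70, 70, 70, 70, 71, 70, 69, 69, 67, 72, 88, 112, 128, 133, 134, 133, 133, 134, 135, 136, 137, 137]
col 430 160 [114, 114, 114, 114, 116, 107, 84, 44, 29, 46, 59, 71, 75, 76, 74, 74, 74, 74, 74, 74, 74, 74, 74, 75, 74, 73, 73, 73, 73, 73, 73, 73, 73, 73, 73, 74, 72, 68, 62, 54, 47, 39, 35, 37, 47, 59, 68, 73, 73, 73, 73, 73, 73, 73, 73] 335 [47, 47, 47, 48, 48, 48, 48, 46, 41, 36, 35, 35, 35, 36, 36, 34, 34, 37, 41, 49, 59, 66, 72, 74, 73, 72, 72, 73, 74, 73, 73, 74, 74, 74, 73, 73, 74, 74, 73, 73, 72, 72, 81, 102, 126, 141, 142, 140, 141, 140, 140, 140, 140, 140, 140]
```

Run:
```python
from h import *
im,m=loadw('w5.npz'); r=Rb(81.1); tcp=np.array([480.1,-134.3,137.7])
q=lambda u,v,z:tpt(m,tcp,r,u,v,z)[:2]
print('lip70 sides',q(308.7,182,46.6),q(458.2,182,46.6),'outer',q(389,169.5,46.6),'inner',q(389,199,46.6))
print('60 leg sides',q(326,270,47),q(451,270,47),'plain end',q(389,205,47))
print('60 lip sides',q(325.2,365,60.6),q(447.5,365,60.6),'inner',q(389,354.5,60.6),'outer',q(389,378.5,60.6))
print('tool->world', tcp, r.apply([1,0,0]),r.apply([0,1,0]))
```

```text
lip70 sides [ 57.48 -36.91] [57.39 32.23] outer [63.04  0.22] inner [49.67  0.2 ]
60 leg sides [ 15.74 -30.44] [15.63 30.3 ] plain end [46.94  0.2 ]
60 lip sides [-28.3  -30.88] [-28.45  28.46] inner [-22.86   0.07] outer [-35.58   0.06]
tool->world [ 480.1 -134.3  137.7] [0.15471039 0.98795987 0.        ] [ 9.87959866e-01 -1.54710386e-01  1.22464680e-16]
```

Run:
```python
from h import *
pf=np.array([535.1,302.3,57]); r=Rr(6); up=-r.apply([0,0,1]); f=R.from_euler('z',6,degrees=True)*R.from_euler('y',-30,degrees=True)
g=pf+f.apply([10,0,0.5]); print(g)
plan([(g+80*up,r,-1),(g+5*up,r,-1,25),(g,r,-1,20,2)])
```

```text
[543.46418179 303.17911093  62.4330127 ]
[[[0.0332,-0.0033,0.0004],[-0.037,-0.028,-0.137],-1],[[0.0664,-0.0066,0.0007],[-0.073,-0.057,-0.274],-1],[[0.0996,-0.0099,0.0011],[-0.11,-0.085,-0.412],-1],[[0.1328,-0.0131,0.0015],[-0.147,-0.113,-0.549],-1],[[0.166,-0.0164,0.0019],[-0.184,-0.141,-0.686],-1]]
[[[0.0275,0.0187,-0.0027],[-0.036,-0.028,-0.137],-1],[[0.055,0.0374,-0.0053],[-0.073,-0.057,-0.275],-1],[[0.0825,0.0561,-0.0079],[-0.11,-0.085,-0.412],-1],[[0.11,0.0748,-0.0105],[-0.147,-0.113,-0.549],-1],[[0.1374,0.0935,-0.0131],[-0.183,-0.141,-0.686],-1]]
[[[0.0091,0.0321,-0.0005],[-0.037,-0.029,-0.137],-1],[[0.0181,0.0642,-0.0009],[-0.074,-0.057,-0.275],-1],[[0.0271,0.0963,-0.0014],[-0.11,-0.085,-0.412],-1],[[0.0256,0.0995,0.0234],[-0.11,-0.085,-0.412],-1],[[0.0241,0.1026,0.0481],[-0.11,-0.085,-0.412],-1]]
[[[0.0001,-0.0,0.025],[-0.0,-0.0,0.0],-1],[[0.0001,-0.0,0.03],[-0.0,-0.0,0.0],-1],[[0.0001,-0.0,0.03],[-0.0,-0.0,0.0],-1],[[0.0001,-0.0,0.03],[-0.0,-0.0,0.0],-1]]
```

Request:
{"method": "carry_out", "body": {"deltas": [[[0.0332, -0.0033, 0.0004], [-0.037, -0.028, -0.137], -1], [[0.0664, -0.0066, 0.0007], [-0.073, -0.057, -0.274], -1], [[0.0996, -0.0099, 0.0011], [-0.11, -0.085, -0.412], -1], [[0.1328, -0.0131, 0.0015], [-0.147, -0.113, -0.549], -1], [[0.166, -0.0164, 0.0019], [-0.184, -0.141, -0.686], -1]]}}

```text
clock: 9.65
position: [486.7, 33.9, 132.4]
orientation: [0.112, 0.49, 0.864, 0.005]
wrist_force: [0.0, -0.3, -0.2]
finger_gap: 85.6
grip_force: 0.0
```

Request:
{"method": "carry_out", "body": {"deltas": [[[0.0275, 0.0187, -0.0027], [-0.036, -0.028, -0.137], -1], [[0.055, 0.0374, -0.0053], [-0.073, -0.057, -0.275], -1], [[0.0825, 0.0561, -0.0079], [-0.11, -0.085, -0.412], -1], [[0.11, 0.0748, -0.0105], [-0.147, -0.113, -0.549], -1], [[0.1374, 0.0935, -0.0131], [-0.183, -0.141, -0.686], -1]]}}

```text
clock: 10.15
position: [496.0, 199.9, 130.3]
orientation: [0.21, 0.158, 0.965, 0.01]
wrist_force: [0.0, 0.4, 0.3]
finger_gap: 85.5
grip_force: 0.0
```

Request:
{"method": "carry_out", "body": {"deltas": [[[0.0091, 0.0321, -0.0005], [-0.037, -0.029, -0.137], -1], [[0.0181, 0.0642, -0.0009], [-0.074, -0.057, -0.275], -1], [[0.0271, 0.0963, -0.0014], [-0.11, -0.085, -0.412], -1], [[0.0256, 0.0995, 0.0234], [-0.11, -0.085, -0.412], -1], [[0.0241, 0.1026, 0.0481], [-0.11, -0.085, -0.412], -1]]}}

```text
clock: 10.65
position: [527.2, 302.4, 86.1]
orientation: [0.257, -0.052, 0.965, 0.013]
wrist_force: [-0.2, -0.2, -0.3]
finger_gap: 85.6
grip_force: 0.0
```

Request:
{"method": "carry_out", "body": {"deltas": [[[0.0001, 0, 0.025], [0, 0, 0], -1], [[0.0001, 0, 0.03], [0, 0, 0], -1], [[0.0001, 0, 0.03], [0, 0, 0], -1], [[0.0001, 0, 0.03], [0, 0, 0], -1]]}}

```text
clock: 11.05
position: [542.8, 302.8, 62.0]
orientation: [0.258, -0.051, 0.965, 0.013]
wrist_force: [-0.2, -0.3, 0.8]
finger_gap: 85.7
grip_force: 0.0
```

Run:
```python
from h import *; from station import manip
s=check(); m=manip.camera_model('wrist'); im=manip.get_image('wrist'); np.savez('w6.npz',im=im,**m)
# expected pixel rows of lip outer end (tool x=+52) and sides
p,r=load(); tcp=s['position']
for n,P in (('lip outer top',(52,0,.5-27.6)),('lip inner top',(38,0,.5-27.6)),('lip outer bottom',(52,0,.5)),('sideL',(25,-25,-13.5)),('sideR',(25,25,-13.5)),('lipL',(45,-25,-27)),('lipR',(45,25,-27))):
    q=proj(m,tcp+r.apply(P)); print(n,((q+.5)*1.5625-.5).round(1))
for u in (370,420): print(u,190,prof(im,u,160,260))
a=cv2.resize(im,(800,600),interpolation=cv2.INTER_CUBIC).astype(int)
for v in (205,300): print(v,'u260..330',a[v-4:v+5,260:330].mean((0,2)).round().astype(int).tolist(),'u450..',a[v-4:v+5,450:530].mean((0,2)).round().astype(int).tolist())
```

```text
clk 11.05 pos [542.8 302.8  62. ] cmd [543.4 303.2  62.4] tooldiff [ 0.77 -0.29  0.01] angdiff [ 0.03  0.06 -0.01] F [-0.2 -0.3  0.8] gap 85.7 gf 0.0
lip outer top [391.3 239.3]
lip inner top [391.3 295.9]
lip outer bottom [391.1 222.4]
sideL [301.5 326.6]
sideR [480.9 326.6]
lipL [287.6 268. ]
lipR [495.1 267.9]
370 190 [75, 75, 75, 74, 73, 72, 72, 70, 66, 62, 59, 57, 57, 57, 57, 56, 57, 58, 58, 57, 57, 57, 58, 58, 58, 58, 57, 57, 57, 57, 56, 57, 61, 80, 106, 129, 142, 142, 142, 142, 142, 142, 141, 141, 142, 142, 141, 141, 141, 142, 142, 142, 141, 141, 142, 142, 142, 141, 141, 141, 141, 141, 141, 143, 141, 137, 116, 84, 51, 35, 39, 40, 40, 40, 40, 39, 39, 40, 41, 41, 40, 41, 43, 45, 48, 51, 53, 54, 54, 55, 55, 55, 55, 55, 55, 55, 55, 55, 55, 55]
420 190 [139, 139, 139, 140, 140, 140, 141, 142, 142, 142, 141, 141, 142, 142, 141, 142, 142, 142, 142, 142, 142, 142, 142, 142, 142, 142, 142, 142, 142, 142, 142, 142, 142, 141, 141, 141, 141, 140, 134, 124, 115, 108, 104, 100, 96, 93, 91, 91, 93, 94, 96, 96, 98, 100, 101, 103, 104, 105, 107, 109, 110, 111, 111, 113, 114, 112, 104, 92, 80, 
[... 907 characters left out ...]
330 [186, 187, 187, 187, 187, 187, 187, 186, 187, 187, 186, 186, 186, 187, 187, 186, 186, 186, 186, 186, 186, 186, 186, 186, 186, 186, 186, 186, 187, 187, 185, 182, 178, 172, 167, 161, 158, 159, 153, 128, 92, 59, 46, 50, 54, 54, 53, 52, 52, 53, 53, 53, 52, 52, 52, 53, 53, 53, 53, 52, 52, 53, 53, 53, 52, 52, 52, 52, 53, 53] u450.. [64, 64, 64, 64, 63, 63, 64, 65, 64, 63, 64, 64, 64, 63, 64, 65, 64, 64, 64, 64, 64, 65, 66, 67, 67, 68, 68, 65, 58, 58, 71, 93, 114, 122, 123, 122, 123, 125, 128, 131, 135, 138, 139, 139, 139, 139, 138, 138, 138, 139, 138, 138, 139, 138, 138, 139, 139, 139, 139, 139, 138, 138, 138, 138, 138, 138, 138, 138, 138, 138, 138, 138, 139, 138, 138, 138, 138, 137, 138, 138]
```

Run:
```python
from h import *
p,r=load(); up=-r.apply([0,0,1]); b=Rb(81.1)
plan([(p+20*up,r,1,10),(p+80*up,r,1,40),((480.9,-121.6,135),b,1),((480.9,-121.6,61),b,1,30,2)])
```

```text
[[[-0.0,0.0,-0.01],[0.0,0.0,0.0],1],[[-0.0,0.0,-0.02],[0.0,0.0,0.0],1],[[-0.0,0.0,-0.05],[0.0,0.0,0.0],1],[[-0.0,0.0,-0.08],[0.0,0.0,0.0],1],[[0.0043,-0.032,-0.0828],[0.037,0.028,0.137],1]]
[[[-0.0,-0.0324,-0.0015],[0.036,0.029,0.137],1],[[-0.0001,-0.0647,-0.003],[0.073,0.057,0.275],1],[[-0.0001,-0.0971,-0.0045],[0.11,0.085,0.412],1],[[-0.0001,-0.1295,-0.006],[0.147,0.113,0.549],1],[[-0.0002,-0.1618,-0.0075],[0.184,0.142,0.686],1]]
[[[-0.0207,-0.0249,0.0024],[0.036,0.028,0.137],1],[[-0.0413,-0.0498,0.0049],[0.073,0.057,0.275],1],[[-0.0619,-0.0746,0.0073],[0.11,0.085,0.412],1],[[-0.0826,-0.0995,0.0098],[0.146,0.113,0.549],1],[[-0.1032,-0.1243,0.0123],[0.183,0.142,0.686],1]]
[[[-0.0319,-0.0056,0.0014],[0.037,0.028,0.137],1],[[-0.0638,-0.0113,0.0029],[0.073,0.056,0.275],1],[[-0.0622,-0.0129,0.0275],[0.073,0.056,0.275],1],[[-0.0606,-0.0145,0.052],[0.073,0.056,0.275],1],[[-0.059,-0.0161,0.0766],[0.073,0.056,0.275],1]]
[[[0.0,0.0,-0.0],[0.0,0.0,-0.0],1],[[0.0,0.0,-0.0],[0.0,0.0,-0.0],1]]
```

Request:
{"method": "carry_out", "body": {"deltas": [[[0, 0, 0], [0, 0, 0], 0], [[0, 0, 0], [0, 0, 0], 1], [[0, 0, 0], [0, 0, 0], 1], [[0, 0, 0], [0, 0, 0], 1], [[0, 0, 0], [0, 0, 0], 1]], "newtons": 60}}

```text
clock: 11.6
position: [543.4, 303.3, 63.8]
orientation: [0.259, -0.051, 0.964, 0.013]
wrist_force: [-5.2, -1.9, 7.4]
finger_gap: 48.1
grip_force: 61.3
```

Request:
{"method": "carry_out", "body": {"deltas": [[[0, 0, -0.01], [0, 0, 0], 1], [[0, 0, -0.02], [0, 0, 0], 1], [[0, 0, -0.05], [0, 0, 0], 1], [[0, 0, -0.08], [0, 0, 0], 1], [[0.0043, -0.032, -0.0828], [0.037, 0.028, 0.137], 1]]}}

```text
clock: 12.1
position: [502.0, 269.5, 135.8]
orientation: [0.246, 0.02, 0.969, 0.015]
wrist_force: [0.7, -1.3, -1.8]
finger_gap: 48.5
grip_force: 64.2
```

Request:
{"method": "carry_out", "body": {"deltas": [[[0, -0.0324, -0.0015], [0.036, 0.029, 0.137], 1], [[-0.0001, -0.0647, -0.003], [0.073, 0.057, 0.275], 1], [[-0.0001, -0.0971, -0.0045], [0.11, 0.085, 0.412], 1], [[-0.0001, -0.1295, -0.006], [0.147, 0.113, 0.549], 1], [[-0.0002, -0.1618, -0.0075], [0.184, 0.142, 0.686], 1]]}}

```text
clock: 12.6
position: [491.9, 104.0, 133.3]
orientation: [0.154, 0.368, 0.917, 0.008]
wrist_force: [0.3, -0.9, -1.5]
finger_gap: 48.1
grip_force: 64.2
```

Request:
{"method": "carry_out", "body": {"deltas": [[[-0.0207, -0.0249, 0.0024], [0.036, 0.028, 0.137], 1], [[-0.0413, -0.0498, 0.0049], [0.073, 0.057, 0.275], 1], [[-0.0619, -0.0746, 0.0073], [0.11, 0.085, 0.412], 1], [[-0.0826, -0.0995, 0.0098], [0.146, 0.113, 0.549], 1], [[-0.1032, -0.1243, 0.0123], [0.183, 0.142, 0.686], 1]]}}

```text
clock: 13.1
position: [483.7, -57.5, 134.7]
orientation: [0.045, 0.665, 0.746, 0.003]
wrist_force: [0.9, 0.7, -1.3]
finger_gap: 48.1
grip_force: 64.1
```

Request:
{"method": "carry_out", "body": {"deltas": [[[-0.0319, -0.0056, 0.0014], [0.037, 0.028, 0.137], 1], [[-0.0638, -0.0113, 0.0029], [0.073, 0.056, 0.275], 1], [[-0.0622, -0.0129, 0.0275], [0.073, 0.056, 0.275], 1], [[-0.0606, -0.0145, 0.052], [0.073, 0.056, 0.275], 1], [[-0.059, -0.0161, 0.0766], [0.073, 0.056, 0.275], 1]]}}

```text
clock: 13.6
position: [480.7, -122.0, 60.6]
orientation: [0.0, 0.76, 0.65, 0.0]
wrist_force: [0.6, -0.3, -1.4]
finger_gap: 48.2
grip_force: 64.2
```

Request:
{"method": "carry_out", "body": {"deltas": [[[0, 0, 0], [0, 0, 0], 1], [[0, 0, 0], [0, 0, 0], 1]]}}

```text
clock: 13.8
position: [480.2, -121.2, 60.9]
orientation: [-0.001, 0.76, 0.65, -0.0]
wrist_force: [0.2, 0.2, -0.1]
finger_gap: 48.1
grip_force: 64.1
```

Run:
```python
from h import *; from station import manip
s=check(); m=manip.camera_model('wrist'); im=manip.get_image('wrist'); np.savez('w7.npz',im=im,**m)
cv2.imwrite('pics/w7.png',cv2.resize(im[:,:,::-1],(800,600),interpolation=cv2.INTER_CUBIC))
```

```text
clk 13.8 pos [ 480.2 -121.2   60.9] cmd [ 480.9 -121.6   61. ] tooldiff [ 0.3  -0.7   0.05] angdiff [ 0.08  0.03 -0.01] F [ 0.2  0.2 -0.1] gap 48.1 gf 64.1
```

View pics/w7.png

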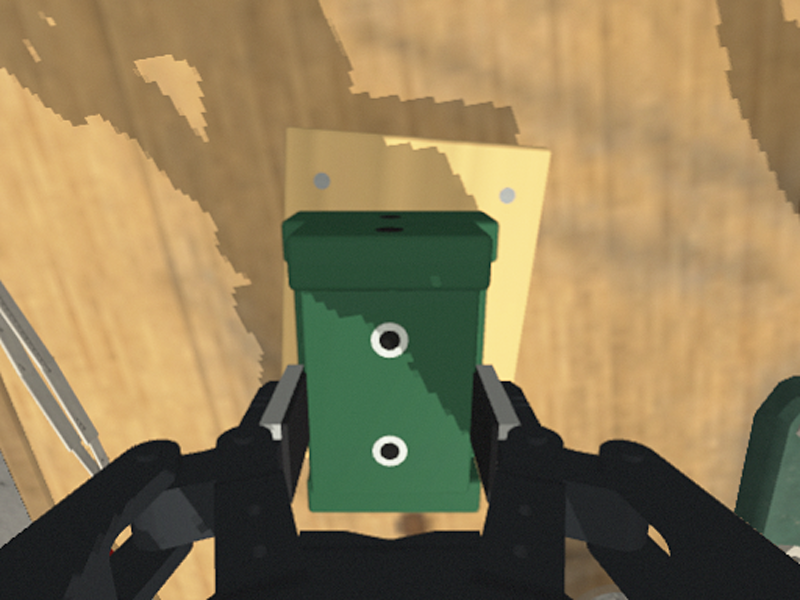

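Run:
```python
from h import *
im,m=loadw('w7.npz'); r=Rb(81.1); tcp=np.array([480.4,-121.4,60.9])
for u in (340,440): print(u,prof(im,u,480,520))
a=cv2.resize(im,(800,600),interpolation=cv2.INTER_CUBIC).astype(int)
for v,l,rr in ((240,(275,300),(480,505)),(275,(280,310),(478,505)),(330,(285,315),(470,500)),(502,(300,325),(468,490))): print(v,l[0],a[v-3:v+4,l[0]:l[1]].mean((0,2)).round().astype(int).tolist(),rr[0],a[v-3:v+4,rr[0]:rr[1]].mean((0,2)).round().astype(int).tolist())
q=lambda u,v,z:tpt(m,tcp,r,u,v,z)[:2]
for v in (490,492,494): print('plain end top',v,q(389,v,74.4))
for v in (510,511,512): print('lip60 outer top',v,q(389,v,60.6))
```

```text
340 [83, 83, 84, 84, 84, 84, 84, 84, 84, 84, 84, 85, 84, 83, 83, 83, 83, 84, 84, 83, 83, 84, 84, 84, 84, 84, 84, 84, 85, 81, 85, 97, 126, 154, 164, 166, 162, 162, 162, 162]
440 [89, 90, 90, 90, 90, 90, 90, 89, 89, 90, 90, 89, 87, 87, 88, 88, 89, 88, 88, 88, 88, 88, 88, 88, 89, 89, 88, 88, 88, 85, 88, 100, 125, 149, 160, 164, 162, 161, 160, 160]
240 275 [121, 122, 123, 123, 123, 118, 106, 83, 63, 54, 53, 53, 52, 53, 54, 56, 58, 58, 58, 58, 57, 57, 57, 58, 58] 480 [59, 58, 58, 58, 58, 58, 58, 57, 55, 53, 53, 57, 71, 83, 87, 81, 93, 123, 164, 197, 207, 212, 211, 210, 210]
275 280 [122, 121, 123, 127, 136, 143, 142, 123, 89, 55, 44, 55, 57, 59, 58, 58, 58, 58, 57, 57, 58, 58, 58, 57, 58, 59, 58, 57, 58, 57] 478 [58, 58, 58, 58, 58, 58, 58, 57, 56, 49, 50, 64, 124, 190, 212, 217, 211, 211, 211, 211, 210, 210, 210, 210, 210, 210, 210]
330 285 [146, 148, 149, 148, 148, 147, 147, 148, 147, 140, 120, 89, 63, 54, 55, 54, 54, 58, 67, 77, 82, 84, 85, 84, 84, 84, 84, 83, 83, 84] 470 [58, 58, 58, 58, 56, 53, 57, 67, 78, 86, 85, 79, 85, 106, 144, 185, 204, 213, 212, 212, 212, 212, 211, 211, 211, 210, 210, 210, 211, 211]
502 300 [168, 167, 166, 165, 166, 166, 160, 134, 102, 75, 67, 79, 83, 83, 84, 84, 83, 83, 83, 83, 83, 84, 83, 84, 84] 468 [89, 90, 90, 89, 89, 90, 91, 91, 86, 86, 95, 116, 140, 158, 170, 172, 174, 166, 150, 117, 76, 45]
plain end top 490 [-28.94  -0.27]
plain end top 492 [-29.68  -0.27]
plain end top 494 [-30.42  -0.27]
lip60 outer top 510 [-48.03  -0.31]
lip60 outer top 511 [-48.45  -0.31]
lip60 outer top 512 [-48.87  -0.31]
```

Run:
```python
from h import *
im,m=loadw('w7.npz'); r=Rb(81.1); tcp=np.array([480.4,-121.4,60.9])
q=lambda u,v,z:tpt(m,tcp,r,u,v,z)[:2]
for z in (74.4,60.6): print(z,q(307.8,502,z),q(479.3,502,z))
print('50 lip top sides z88',q(288,275,88),q(489.6,275,88),' lip70 sides z46.6',q(281.8,240,46.6),q(498,240,46.6))
print('50 leg sides z74.4',q(302.8,330,74.4),q(477.5,330,74.4),'60 leg z47',q(295.5,330,47),q(484,330,47))
a=cv2.resize(im,(800,600),interpolation=cv2.INTER_CUBIC)[465:525,295:495]; 
g=a.astype(float); 
for v in range(484,500,2): print(v,[int(x) for x in cv2.resize(im,(800,600),interpolation=cv2.INTER_CUBIC)[v,472:488].mean(1)])
for u in (370,389): print(u,prof(im,u,205,300))
```

```text
74.4 [-33.39 -25.69] [-33.42  27.99]
60.6 [-44.7  -28.43] [-44.73  30.96]
50 lip top sides z88 [ 43.32 -24.59] [43.27 24.18]  lip70 sides z46.6 [ 44.41 -34.69] [44.34 34.83]
50 leg sides z74.4 [ 24.01 -24.29] [23.97 24.53] 60 leg z47 [ 13.7  -31.91] [13.65 31.91]
484 [88, 88, 89, 90, 89, 87, 83, 99, 118, 116, 81, 38, 22, 19, 18, 22]
486 [94, 93, 92, 92, 93, 92, 85, 98, 118, 122, 100, 64, 32, 16, 21, 22]
488 [91, 91, 91, 91, 89, 86, 86, 98, 118, 142, 142, 113, 48, 4, 16, 25]
490 [90, 91, 90, 88, 88, 89, 85, 98, 124, 158, 168, 142, 79, 24, 18, 24]
492 [91, 91, 90, 89, 88, 88, 82, 97, 125, 156, 169, 153, 108, 54, 22, 24]
494 [91, 92, 92, 91, 88, 88, 88, 104, 128, 154, 173, 172, 144, 85, 26, 23]
496 [89, 89, 89, 89, 88, 89, 92, 109, 133, 155, 174, 179, 163, 118, 67, 44]
498 [90, 90, 91, 91, 89, 87, 90, 107, 131, 153, 170, 174, 165, 129, 86, 55]
370 [141, 140, 142, 144, 138, 112, 76, 48, 38, 42, 44, 44, 44, 44, 44, 44, 43, 43, 43, 43, 44, 44, 44, 42, 40, 41, 42, 43, 43, 44, 48, 52, 55, 57, 57, 58, 59, 59, 59, 59, 59, 59, 59, 59, 60, 59, 59, 59, 59, 59, 59, 59, 60, 59, 59, 59, 59, 59, 58, 58, 58, 58, 58, 58, 58, 58, 58, 57, 58, 58, 58, 57, 57, 57, 58, 58, 58, 58, 58, 58, 57, 56, 53, 50, 47, 48, 53, 58, 61, 59, 59, 59, 59, 59, 59]
389 [146, 146, 148, 150, 144, 115, 76, 49, 39, 39, 31, 24, 27, 35, 42, 44, 44, 43, 44, 44, 44, 39, 31, 22, 18, 23, 29, 37, 44, 45, 47, 51, 55, 58, 57, 58, 59, 59, 60, 59, 59, 59, 59, 59, 59, 59, 60, 60, 59, 59, 60, 59, 58, 59, 59, 59, 59, 59, 59, 59, 58, 57, 57, 57, 58, 57, 57, 58, 58, 57, 58, 58, 58, 58, 58, 58, 58, 57, 57, 58, 57, 56, 53, 50, 49, 51, 56, 59, 60, 59, 59, 59, 59, 59, 59]
```

Run:
```python
from h import *
im,m=loadw('w7.npz'); r=Rb(81.1); tcp=np.array([480.4,-121.4,60.9])
q=lambda u,v,z:tpt(m,tcp,r,u,v,z)[:2]
for v in (235,236,287.5,288.5): print(v,[q(389,v,z)[0] for z in (87,88,89)])
print('bottom of lip face z60.4?',[ (v,q(389,v,60.4)[0]) for v in (228,229,231)])
a=cv2.resize(im,(800,600),interpolation=cv2.INTER_CUBIC).astype(float)
print((a[476:514,320:465].mean((1,2))).round(1).tolist())
```

```text
235 [np.float64(52.87), np.float64(53.04), np.float64(53.21)]
236 [np.float64(52.63), np.float64(52.8), np.float64(52.97)]
287.5 [np.float64(39.87), np.float64(40.15), np.float64(40.43)]
288.5 [np.float64(39.62), np.float64(39.9), np.float64(40.18)]
bottom of lip face z60.4? [(228, np.float64(50.39)), (229, np.float64(50.1)), (231, np.float64(49.51))]
[86.8, 86.9, 87.0, 86.9, 86.9, 86.9, 87.0, 87.0, 87.0, 87.1, 87.2, 87.1, 87.1, 87.1, 87.3, 87.1, 86.0, 85.3, 85.5, 85.8, 86.1, 86.2, 86.1, 86.2, 86.4, 86.3, 86.1, 86.2, 86.4, 86.4, 86.4, 86.4, 86.3, 83.0, 86.3, 97.0, 121.3, 144.6]
```

Request:
{"method": "carry_out", "body": {"deltas": [[[-0.003, 0.0003, 0.004], [0, 0, 0], 1], [[-0.003, 0.0003, 0.008], [0, 0, 0], 1], [[-0.003, 0.0003, 0.011], [0, 0, 0], 1], [[-0.003, 0.0003, 0.012], [0, 0, 0], 1], [[-0.003, 0.0003, 0.012], [0, 0, 0], 1]]}}

```text
clock: 14.35
position: [480.5, -124.6, 48.8]
orientation: [-0.0, 0.76, 0.65, -0.0]
wrist_force: [-0.7, 0.5, -1.7]
finger_gap: 48.6
grip_force: 64.2
```

Request:
{"method": "carry_out", "body": {"deltas": [[[0, 0, 0.001], [0, 0, 0], 1], [[0, 0, 0.001], [0, 0, 0], 1]]}}

```text
clock: 14.55
position: [480.8, -124.7, 48.6]
orientation: [0.0, 0.76, 0.65, 0.0]
wrist_force: [-1.5, 1.3, 3.9]
finger_gap: 48.2
grip_force: 64.8
```

Request:
{"method": "carry_out", "body": {"deltas": [[[0, 0, 0.001], [0, 0, 0], 1], [[0, 0, 0.001], [0, 0, 0], 1]]}}

```text
clock: 14.75
position: [480.8, -124.6, 48.5]
orientation: [-0.0, 0.76, 0.65, -0.0]
wrist_force: [-3.7, 1.7, 11.6]
finger_gap: 48.0
grip_force: 65.6
```

Request:
{"method": "carry_out", "body": {"deltas": [[[0, 0, -0.001], [0, 0, 0], 1], [[0, 0, -0.001], [0, 0, 0], -0.5], [[0, 0, -0.001], [0, 0, 0], -0.8], [[0, 0, -0.001], [0, 0, 0], -1], [[0, 0, -0.001], [0, 0, 0], -1]]}}

```text
clock: 15.25
position: [480.8, -124.7, 47.9]
orientation: [0.0, 0.76, 0.65, 0.0]
wrist_force: [0.1, -0.3, -0.4]
finger_gap: 85.2
grip_force: 0.0
```

Request:
{"method": "carry_out", "body": {"deltas": [[[0, 0, -0.02], [0, 0, 0], -1], [[0, 0, -0.06], [0, 0, 0], -1], [[0, 0, -0.1], [0, 0, 0], -1], [[0, 0, -0.1], [0, 0, 0], -1], [[0, 0, -0.1], [0, 0, 0], -1]]}}

```text
clock: 15.75
position: [481.6, -125.0, 149.1]
orientation: [0.001, 0.76, 0.65, 0.001]
wrist_force: [-0.1, 0.5, 0.5]
finger_gap: 85.4
grip_force: 0.0
```

```bash
cat >> h.py <<'E'
def edges(im,axis,c,lo,hi,w=20,chan=None):
    """800x600 profile along v (axis 0, at u=c) or u (axis 1, at v=c): list of (pos, signed gradient) peaks"""
    a=cv2.resize(im,(800,600),interpolation=cv2.INTER_CUBIC).astype(float).mean(2)
    p=a[lo:hi,c-w:c+w].mean(1) if axis==0 else a[c-w:c+w,lo:hi].mean(0)
    g=np.gradient(cv2.GaussianBlur(p.reshape(-1,1),(1,5),1).ravel()); o=[]
    for i in range(1,len(g)-1):
        if abs(g[i])>1.2 and abs(g[i])>=abs(g[i-1]) and abs(g[i])>abs(g[i+1]):
            d=.5*(abs(g[i-1])-abs(g[i+1]))/(abs(g[i-1])-2*abs(g[i])+abs(g[i+1])+1e-9); o.append((round(lo+i+d,1),round(g[i],1)))
    return o
E
python3 - <<'E'
from h import *; from station import manip
p,r=load(); save(p+r.apply([-3,.3,14-1-100]),r)
s=check(); m=manip.camera_model('wrist'); im=manip.get_image('wrist'); np.savez('w8.npz',im=im,**m)
tcp=s['position'].copy()
f=lambda P:((proj(m,tcp+Rb(81.1).apply(np.array(P)-[0,0,0]))+.5)*1.5625-.5).round(0)
T=tcp[2]
# expectations: 60 lip inner -32.5 z60.6 ; 50 center 11.6+... relative tcp
for n,P in (('lip50 outer top',(53.6,0,T-74.6)),('lip50 inner top',(39.6,0,T-74.6)),('plain50 top',(-30.4,0,T-61)),('lip60 inner top',(-32.5,0,T-60.6)),('lip60 outer',(-46.5,0,T-60.6)),('lip50 L',(46,-25,T-74.6)),('lip50 R',(46,25,T-74.6)),('lip60L',(-39,-30,T-60.6)),('lip60R',(-39,30,T-60.6)),('leg50 L',(10,-25,T-61)),('leg50R',(10,25,T-61)),('lip70L',(50,-35,T-46.6)),('lip70R',(50,35,T-46.6))): print(n,f(P))
for c in (350,425): print('col',c,edges(im,0,c,150,420,8))
E
```

```text
clk 15.75 pos [ 481.6 -125.   149.1] cmd [ 480.7 -124.6  148. ] tooldiff [-0.19  1.   -1.15] angdiff [-0.17 -0.03  0.  ] F [-0.1  0.5  0.5] gap 85.4 gf 0.0
lip50 outer top [388. 194.]
lip50 inner top [389. 226.]
plain50 top [389. 359.]
lip60 inner top [389. 363.]
lip60 outer [389. 388.]
lip50 L [331. 211.]
lip50 R [446. 211.]
lip60L [330. 375.]
lip60R [447. 374.]
leg50 L [337. 283.]
leg50R [440. 282.]
lip70L [317. 196.]
lip70R [460. 196.]
col 350 [(np.float64(183.6), np.float64(-26.6)), (np.float64(187.3), np.float64(3.4)), (np.float64(191.2), np.float64(-3.6)), (np.float64(197.1), np.float64(8.6)), (np.float64(359.5), np.float64(-7.7)), (np.float64(363.3), np.float64(7.3)), (np.float64(385.0), np.float64(17.2))]
col 425 [(np.float64(152.0), np.float64(-1.4)), (np.float64(158.5), np.float64(-5.7)), (np.float64(183.5), np.float64(-24.3)), (np.float64(187.2), np.float64(4.6)), (np.float64(190.8), np.float64(-3.4)), (np.float64(196.7), np.float64(8.7)), (np.float64(227.5), np.float64(1.5)), (np.float64(359.2), np.float64(-8.5)), (np.float64(363.1), np.float64(8.1)), (np.float64(384.8), np.float64(18.3))]
```

Run:
```python
from h import *
im,m=loadw('w8.npz'); r=Rb(81.1); tcp=np.array([481.6,-125.0,149.1]); q=lambda u,v,z:tpt(m,tcp,r,u,v,z)[:2]
for n,v,lo,hi,z in (('lip50',211,290,490,74.6),('leg50',300,300,480,61),('lip60',375,300,480,60.6)):
    e=edges(im,1,v,lo,hi,6); print(n,[(a,b,q(a,v,z)[1]) for a,b in e])
pf=np.array([545.8,200.4,57]); r=Rr(6); up=-r.apply([0,0,1]); f=R.from_euler('z',6,degrees=True)*R.from_euler('y',-30,degrees=True)
g=pf+f.apply([5,0,1.5]); print(g)
plan([(g+80*up,r,-1),(g+5*up,r,-1,25),(g,r,-1,20,2)])
```

```text
lip50 [(np.float64(309.3), np.float64(2.9), np.float64(-34.56)), (np.float64(313.2), np.float64(-10.8), np.float64(-32.86)), (np.float64(317.5), np.float64(-6.3), np.float64(-30.98)), (np.float64(330.9), np.float64(6.9), np.float64(-25.13)), (np.float64(440.7), np.float64(-1.8), np.float64(22.84)), (np.float64(444.3), np.float64(1.4), np.float64(24.42)), (np.float64(453.2), np.float64(24.3), np.float64(28.31)), (np.float64(483.9), np.float64(-13.1), np.float64(41.74))]
leg50 [(np.float64(307.4), np.float64(8.8), np.float64(-39.7)), (np.float64(320.6), np.float64(-19.6), np.float64(-33.24)), (np.float64(330.3), np.float64(1.4), np.float64(-28.5)), (np.float64(337.1), np.float64(6.4), np.float64(-25.17)), (np.float64(441.9), np.float64(-1.5), np.float64(26.11)), (np.float64(447.0), np.float64(30.1), np.float64(28.61)), (np.float64(471.9), np.float64(-10.3), np.float64(40.81))]
lip60 [(np.float64(308.6), np.float64(-1.6), np.float64(-41.13)), (np.float64(328.1), np.float64(-18.9), np.float64(-31.12)), (np.float64(332.2), np.float64(1.8), np.float64(-29.01)), (np.float64(444.2), np.float
[... 406 characters left out ...]
082,0.0069],[-0.184,-0.141,-0.686],-1]]
[[[0.0202,0.0145,-0.0007],[-0.037,-0.028,-0.137],-1],[[0.0404,0.0289,-0.0014],[-0.073,-0.056,-0.275],-1],[[0.0606,0.0433,-0.0022],[-0.11,-0.085,-0.412],-1],[[0.0808,0.0578,-0.0029],[-0.147,-0.113,-0.549],-1],[[0.101,0.0722,-0.0036],[-0.184,-0.141,-0.686],-1]]
[[[0.0065,0.024,0.001],[-0.036,-0.028,-0.138],-1],[[0.0129,0.048,0.0021],[-0.073,-0.056,-0.275],-1],[[0.0194,0.0719,0.0031],[-0.11,-0.084,-0.412],-1],[[0.0179,0.075,0.0279],[-0.11,-0.084,-0.412],-1],[[0.0164,0.0781,0.0526],[-0.11,-0.084,-0.412],-1]]
[[[-0.0,0.0,0.025],[0.0,-0.0,-0.0],-1],[[-0.0,0.0,0.03],[0.0,-0.0,-0.0],-1],[[-0.0,0.0,0.03],[0.0,-0.0,-0.0],-1],[[-0.0,0.0,0.03],[0.0,-0.0,-0.0],-1]]
```

Request:
{"method": "carry_out", "body": {"deltas": [[[0.0248, -0.0016, 0.0014], [-0.037, -0.028, -0.137], -1], [[0.0495, -0.0033, 0.0027], [-0.074, -0.056, -0.274], -1], [[0.0743, -0.0049, 0.0041], [-0.11, -0.085, -0.412], -1], [[0.099, -0.0065, 0.0055], [-0.147, -0.113, -0.549], -1], [[0.1238, -0.0082, 0.0069], [-0.184, -0.141, -0.686], -1]]}}

```text
clock: 16.3
position: [489.9, 0.1, 138.7]
orientation: [0.112, 0.49, 0.864, 0.005]
wrist_force: [-0.9, -0.5, 0.1]
finger_gap: 85.5
grip_force: 0.0
```

Request:
{"method": "carry_out", "body": {"deltas": [[[0.0202, 0.0145, -0.0007], [-0.037, -0.028, -0.137], -1], [[0.0404, 0.0289, -0.0014], [-0.073, -0.056, -0.275], -1], [[0.0606, 0.0433, -0.0022], [-0.11, -0.085, -0.412], -1], [[0.0808, 0.0578, -0.0029], [-0.147, -0.113, -0.549], -1], [[0.101, 0.0722, -0.0036], [-0.184, -0.141, -0.686], -1]]}}

```text
clock: 16.8
position: [500.8, 123.2, 131.7]
orientation: [0.211, 0.158, 0.965, 0.011]
wrist_force: [0.5, -0.0, 0.3]
finger_gap: 85.3
grip_force: 0.0
```

Request:
{"method": "carry_out", "body": {"deltas": [[[0.0065, 0.024, 0.001], [-0.036, -0.028, -0.138], -1], [[0.0129, 0.048, 0.0021], [-0.073, -0.056, -0.275], -1], [[0.0194, 0.0719, 0.0031], [-0.11, -0.084, -0.412], -1], [[0.0179, 0.075, 0.0279], [-0.11, -0.084, -0.412], -1], [[0.0164, 0.0781, 0.0526], [-0.11, -0.084, -0.412], -1]]}}

```text
clock: 17.3
position: [533.0, 199.6, 84.5]
orientation: [0.257, -0.051, 0.965, 0.014]
wrist_force: [-0.1, -0.7, 0.3]
finger_gap: 85.3
grip_force: 0.0
```

Request:
{"method": "carry_out", "body": {"deltas": [[[0, 0, 0.025], [0, 0, 0], -1], [[0, 0, 0.03], [0, 0, 0], -1], [[0, 0, 0.03], [0, 0, 0], -1], [[0, 0, 0.03], [0, 0, 0], -1]]}}

```text
clock: 17.7
position: [548.6, 200.5, 60.4]
orientation: [0.258, -0.051, 0.965, 0.013]
wrist_force: [0.6, 0.3, -0.6]
finger_gap: 85.9
grip_force: 0.0
```

Run:
```python
from h import *; from station import manip
s=check(); m=manip.camera_model('wrist'); im=manip.get_image('wrist'); np.savez('w9.npz',im=im,**m)
p,r=load(); tcp=s['position']
for n,P in (('end bottom',(47,0,1.5)),('end top',(47,0,-12.5)),('sideL',(15,-20,-12.5)),('sideR',(15,20,-12.5))):
    q=proj(m,tcp+r.apply(P)); print(n,((q+.5)*1.5625-.5).round(1))
for c in (365,380,405): print(c,edges(im,0,c,215,300,5))
print(edges(im,1,345,290,490,6))
```

```text
clk 17.7 pos [548.6 200.5  60.4] cmd [549.3 200.8  60.8] tooldiff [ 0.85 -0.19 -0.05] angdiff [0.02 0.07 0.  ] F [ 0.6  0.3 -0.6] gap 85.9 gf 0.0
end bottom [391.1 239. ]
end top [391.3 248.2]
sideL [321.4 358.4]
sideR [461.1 358.3]
365 [(np.float64(243.7), np.float64(-25.9)), (np.float64(248.4), np.float64(1.3)), (np.float64(251.9), np.float64(2.6))]
380 [(np.float64(243.7), np.float64(-25.8)), (np.float64(248.4), np.float64(1.5)), (np.float64(251.9), np.float64(2.4)), (np.float64(294.7), np.float64(11.1))]
405 [(np.float64(223.1), np.float64(-2.2)), (np.float64(226.0), np.float64(-2.0)), (np.float64(234.6), np.float64(1.9)), (np.float64(238.9), np.float64(1.5)), (np.float64(243.7), np.float64(-25.3)), (np.float64(252.1), np.float64(2.5)), (np.float64(293.8), np.float64(13.9))]
[(np.float64(295.3), np.float64(-1.3)), (np.float64(302.0), np.float64(-4.9)), (np.float64(307.9), np.float64(-3.4)), (np.float64(322.8), np.float64(-20.7)), (np.float64(359.5), np.float64(1.9)), (np.float64(372.7), np.float64(1.4)), (np.float64(459.1), np.float64(-4.1)), (np.float64(462.8), np.float64(21.6))]
```

Run:
```python
from h import *
p,r=load(); up=-r.apply([0,0,1]); b=Rb(81.1)
plan([(p+20*up,r,1,10),(p+80*up,r,1,40),((479.7,-134,140),b,1),((479.7,-134,75),b,1,30,2)])
```

```text
[[[-0.0,-0.0,-0.01],[0.0,0.0,0.0],1],[[0.0,0.0,-0.02],[0.0,0.0,0.0],1],[[0.0,0.0,-0.05],[0.0,0.0,0.0],1],[[-0.0,-0.0,-0.08],[0.0,0.0,0.0],1],[[0.0039,-0.025,-0.0831],[0.037,0.028,0.137],1]]
[[[0.0005,-0.0255,-0.0022],[0.037,0.028,0.137],1],[[0.001,-0.0509,-0.0043],[0.073,0.057,0.275],1],[[0.0015,-0.0764,-0.0064],[0.11,0.085,0.412],1],[[0.002,-0.1018,-0.0086],[0.147,0.113,0.549],1],[[0.0026,-0.1273,-0.0107],[0.184,0.141,0.686],1]]
[[[-0.0158,-0.0201,0.0011],[0.037,0.029,0.137],1],[[-0.0315,-0.0401,0.0022],[0.073,0.057,0.275],1],[[-0.0473,-0.0602,0.0033],[0.11,0.085,0.412],1],[[-0.063,-0.0803,0.0045],[0.147,0.114,0.549],1],[[-0.0788,-0.1004,0.0056],[0.184,0.142,0.686],1]]
[[[-0.0249,-0.0053,0.0005],[0.036,0.028,0.137],1],[[-0.0499,-0.0106,0.0011],[0.073,0.056,0.275],1],[[-0.0485,-0.012,0.0226],[0.073,0.056,0.275],1],[[-0.0471,-0.0134,0.0442],[0.073,0.056,0.275],1],[[-0.0457,-0.0148,0.0658],[0.073,0.056,0.275],1]]
[[[0.0,0.0,-0.0],[0.0,0.0,-0.001],1],[[0.0,0.0,-0.0],[0.0,0.0,-0.001],1]]
```

Request:
{"method": "carry_out", "body": {"deltas": [[[0, 0, 0], [0, 0, 0], 0], [[0, 0, 0], [0, 0, 0], 1], [[0, 0, 0], [0, 0, 0], 1], [[0, 0, 0], [0, 0, 0], 1], [[0, 0, 0], [0, 0, 0], 1]], "newtons": 60}}

```text
clock: 18.25
position: [549.4, 200.9, 61.9]
orientation: [0.259, -0.05, 0.964, 0.014]
wrist_force: [-5.2, -0.3, 8.2]
finger_gap: 38.2
grip_force: 59.7
```

Request:
{"method": "carry_out", "body": {"deltas": [[[0, 0, -0.01], [0, 0, 0], 1], [[0, 0, -0.02], [0, 0, 0], 1], [[0, 0, -0.05], [0, 0, 0], 1], [[0, 0, -0.08], [0, 0, 0], 1], [[0.0039, -0.025, -0.0831], [0.037, 0.028, 0.137], 1]]}}

```text
clock: 18.75
position: [507.3, 172.5, 133.7]
orientation: [0.246, 0.021, 0.969, 0.014]
wrist_force: [1.3, -0.1, -1.4]
finger_gap: 38.4
grip_force: 61.5
```

Request:
{"method": "carry_out", "body": {"deltas": [[[0.0005, -0.0255, -0.0022], [0.037, 0.028, 0.137], 1], [[0.001, -0.0509, -0.0043], [0.073, 0.057, 0.275], 1], [[0.0015, -0.0764, -0.0064], [0.11, 0.085, 0.412], 1], [[0.002, -0.1018, -0.0086], [0.147, 0.113, 0.549], 1], [[0.0026, -0.1273, -0.0107], [0.184, 0.141, 0.686], 1]]}}

```text
clock: 19.25
position: [495.0, 43.3, 134.7]
orientation: [0.154, 0.368, 0.917, 0.008]
wrist_force: [-0.4, -0.2, -0.7]
finger_gap: 38.4
grip_force: 61.5
```

Request:
{"method": "carry_out", "body": {"deltas": [[[-0.0158, -0.0201, 0.0011], [0.037, 0.029, 0.137], 1], [[-0.0315, -0.0401, 0.0022], [0.073, 0.057, 0.275], 1], [[-0.0473, -0.0602, 0.0033], [0.11, 0.085, 0.412], 1], [[-0.063, -0.0803, 0.0045], [0.147, 0.114, 0.549], 1], [[-0.0788, -0.1004, 0.0056], [0.184, 0.142, 0.686], 1]]}}

```text
clock: 19.75
position: [483.9, -83.9, 138.6]
orientation: [0.045, 0.665, 0.746, 0.002]
wrist_force: [-0.2, 0.1, -1.8]
finger_gap: 38.2
grip_force: 61.5
```

Request:
{"method": "carry_out", "body": {"deltas": [[[-0.0249, -0.0053, 0.0005], [0.036, 0.028, 0.137], 1], [[-0.0499, -0.0106, 0.0011], [0.073, 0.056, 0.275], 1], [[-0.0485, -0.012, 0.0226], [0.073, 0.056, 0.275], 1], [[-0.0471, -0.0134, 0.0442], [0.073, 0.056, 0.275], 1], [[-0.0457, -0.0148, 0.0658], [0.073, 0.056, 0.275], 1]]}}

```text
clock: 20.25
position: [479.7, -134.5, 74.4]
orientation: [0.0, 0.76, 0.65, 0.0]
wrist_force: [-0.6, 0.5, -1.3]
finger_gap: 38.2
grip_force: 61.6
```

Request:
{"method": "carry_out", "body": {"deltas": [[[0, 0, 0], [0, 0, -0.001], 1], [[0, 0, 0], [0, 0, -0.001], 1], [[0, 0, 0], [0, 0, -0.001], 1]]}}

```text
clock: 20.55
position: [480.7, -134.3, 76.2]
orientation: [0.001, 0.76, 0.65, 0.0]
wrist_force: [0.8, 0.3, -1.8]
finger_gap: 38.3
grip_force: 61.5
```

Run:
```python
from h import *; from station import manip
s=check(); m=manip.camera_model('wrist'); im=manip.get_image('wrist'); np.savez('w10.npz',im=im,**m)
r=Rb(81.1); tcp=s['position']; q=lambda u,v,z:tpt(m,tcp,r,u,v,z)[:2]
f=lambda P:((proj(m,tcp+r.apply(P))+.5)*1.5625-.5).round(0)
T=tcp[2]
for n,P in (('lip50 outer',(62,0,T-74.6)),('lip50 inner',(48,0,T-74.6)),('end bot',(45.9,0,1.5)),('end top',(45.9,0,-12.5)),('lip50L',(55,-25,T-74.6)),('lip50R',(55,25,T-74.6)),('40L',(30,-20,-12.5)),('40R',(30,20,-12.5))): print(n,f(P))
for c in (350,430): print(c,[(a,g,q(c,a,74.6)[0],q(c,a,T+12.5)[0]) for a,g in edges(im,0,c,165,300,8)])
for v,z in ((210,74.6),(290,T+12.5)): print(v,[(a,g,q(a,v,z)[1]) for a,g in edges(im,1,v,280,500,6)])
```

```text
clk 20.55 pos [ 480.7 -134.3   76.2] cmd [ 479.7 -134.    75. ] tooldiff [-0.08  1.04 -1.17] angdiff [-0.13 -0.02 -0.01] F [ 0.8  0.3 -1.8] gap 38.3 gf 61.5
lip50 outer [389. 187.]
lip50 inner [389. 235.]
end bot [389. 242.]
end top [389. 252.]
lip50L [303. 211.]
lip50R [475. 211.]
40L [317. 308.]
40R [461. 308.]
350 [(np.float64(172.7), np.float64(-33.4), np.float64(65.87), np.float64(66.54)), (np.float64(176.4), np.float64(5.4), np.float64(64.84), np.float64(65.62)), (np.float64(180.5), np.float64(-4.4), np.float64(63.7), np.float64(64.59)), (np.float64(186.9), np.float64(3.8), np.float64(61.91), np.float64(62.97)), (np.float64(230.3), np.float64(-2.5), np.float64(49.43), np.float64(51.71)), (np.float64(233.7), np.float64(2.5), np.float64(48.43), np.float64(50.8)), (np.float64(237.1), np.float64(-4.6), np.float64(47.42), np.float64(49.89)), (np.float64(245.2), np.float64(3.2), np.float64(45.0), np.float64(47.71))]
430 [(np.float64(172.3), np.float64(-27.4), np.float64(65.97), np.float64(66.63)), (np.float64(176.4), np.float64(5.4), np.float64(64.83), np.float64(65.61)), (np.float64
[... 1036 characters left out ...]
05)), (np.float64(305.1), np.float64(2.2), np.float64(-23.09)), (np.float64(309.3), np.float64(-2.1), np.float64(-21.93)), (np.float64(313.2), np.float64(2.2), np.float64(-20.86)), (np.float64(317.2), np.float64(-2.7), np.float64(-19.76)), (np.float64(320.9), np.float64(2.3), np.float64(-18.75)), (np.float64(373.4), np.float64(14.0), np.float64(-4.34)), (np.float64(384.6), np.float64(-3.4), np.float64(-1.26)), (np.float64(394.7), np.float64(5.6), np.float64(1.51)), (np.float64(405.2), np.float64(-12.3), np.float64(4.4)), (np.float64(461.3), np.float64(10.3), np.float64(19.81)), (np.float64(466.5), np.float64(-1.9), np.float64(21.24)), (np.float64(470.9), np.float64(35.3), np.float64(22.45))]
```

Request:
{"method": "carry_out", "body": {"deltas": [[[-0.001, -0.001, 0.004], [0, 0, 0], 1], [[-0.001, -0.001, 0.008], [0, 0, 0], 1], [[-0.001, -0.001, 0.01], [0, 0, 0], 1], [[-0.001, -0.001, 0.011], [0, 0, 0], 1], [[-0.001, -0.001, 0.011], [0, 0, 0], 1]]}}

```text
clock: 21.1
position: [478.3, -134.8, 63.7]
orientation: [-0.0, 0.76, 0.65, -0.0]
wrist_force: [0.3, 0.1, 0.2]
finger_gap: 38.2
grip_force: 61.5
```

Request:
{"method": "carry_out", "body": {"deltas": [[[0, 0, 0.001], [0, 0, 0], 1], [[0, 0, 0.001], [0, 0, 0], 1]]}}

```text
clock: 21.3
position: [478.7, -134.9, 63.3]
orientation: [0.0, 0.76, 0.65, -0.0]
wrist_force: [-1.1, -0.4, 2.2]
finger_gap: 38.5
grip_force: 61.8
```

Request:
{"method": "carry_out", "body": {"deltas": [[[0, 0, 0.001], [0, 0, 0], 1], [[0, 0, 0.001], [0, 0, 0], 1]]}}

```text
clock: 21.5
position: [478.7, -134.9, 63.3]
orientation: [0.0, 0.76, 0.65, -0.0]
wrist_force: [-3.8, 1.2, 9.7]
finger_gap: 38.2
grip_force: 62.7
```

Request:
{"method": "carry_out", "body": {"deltas": [[[0, 0, -0.001], [0, 0, 0], 1], [[0, 0, -0.001], [0, 0, 0], -0.3], [[0, 0, -0.001], [0, 0, 0], -0.7], [[0, 0, -0.001], [0, 0, 0], -1], [[0, 0, -0.001], [0, 0, 0], -1]]}}

```text
clock: 22.0
position: [478.5, -134.9, 62.8]
orientation: [0.0, 0.76, 0.65, -0.0]
wrist_force: [-0.1, -0.1, 0.3]
finger_gap: 85.1
grip_force: 0.0
```

Request:
{"method": "carry_out", "body": {"deltas": [[[0, 0, -0.02], [0, 0, 0], -1], [[0, 0, -0.06], [0, 0, 0], -1], [[0, 0, -0.1], [0, 0, 0], -1], [[0, 0, -0.1], [0, 0, 0], -1], [[0, 0, -0.1], [0, 0, 0], -1]]}}

```text
clock: 22.5
position: [479.4, -135.1, 164.2]
orientation: [0.001, 0.76, 0.65, 0.001]
wrist_force: [-1.4, 0.1, 0.0]
finger_gap: 85.4
grip_force: 0.0
```

Run:
```python
from h import *; from station import manip
p,r=load(); save(p+r.apply([-1,-1,13-1-100]),r)
s=check(); m=manip.camera_model('wrist'); im=manip.get_image('wrist'); np.savez('w11.npz',im=im,**m)
cv2.imwrite('pics/w11.png',cv2.resize(im[:,:,::-1],(800,600),interpolation=cv2.INTER_CUBIC))
r=Rb(81.1); tcp=s['position']; q=lambda u,v,z:tpt(m,tcp,r,u,v,z)[:2]
f=lambda P:((proj(m,tcp+r.apply(P))+.5)*1.5625-.5).round(0)
T=tcp[2]
for n,P in (('lip50 outer',(63,0,T-74.6)),('lip50 inner',(49,0,T-74.6)),('end top',(47,0,T-75)),('lip40 in',(-23,0,T-88.6)),('lip40 out',(-37,0,T-88.6)),('lip50L',(56,-25,T-74.6)),('lip50R',(56,25,T-74.6)),('40L',(10,-20,T-75)),('40R',(10,20,T-75)),('lip40L',(-30,-20,T-88.6)),('lip40R',(-30,20,T-88.6))): print(n,f(P))
for c in (362,416): print(c,[(a,g,q(c,a,74.6)[0],q(c,a,88.6)[0]) for a,g in edges(im,0,c,145,400,8)])
for v,z in ((182,74.6),(270,75),(362,88.6)): print(v,[(a,g,q(a,v,z)[1]) for a,g in edges(im,1,v,300,480,5)])
```

```text
clk 22.5 pos [ 479.4 -135.1  164.2] cmd [ 478.5 -134.8  163. ] tooldiff [-0.17  0.93 -1.18] angdiff [-0.17 -0.04 -0.  ] F [-1.4  0.1  0. ] gap 85.4 gf 0.0
lip50 outer [389. 170.]
lip50 inner [389. 201.]
end top [389. 205.]
lip40 in [389. 356.]
lip40 out [389. 382.]
lip50L [334. 185.]
lip50R [443. 185.]
40L [347. 282.]
40R [430. 282.]
lip40L [347. 369.]
lip40R [430. 369.]
362 [(np.float64(162.3), np.float64(-21.5), np.float64(66.19), np.float64(66.59)), (np.float64(170.5), np.float64(9.2), np.float64(62.58), np.float64(63.19)), (np.float64(199.4), np.float64(-9.6), np.float64(49.56), np.float64(50.96)), (np.float64(204.5), np.float64(9.1), np.float64(47.22), np.float64(48.76)), (np.float64(324.7), np.float64(-6.3), np.float64(-12.22), np.float64(-7.1)), (np.float64(343.7), np.float64(-3.3), np.float64(-22.43), np.float64(-16.69)), (np.float64(355.5), np.float64(7.4), np.float64(-28.9), np.float64(-22.77)), (np.float64(379.3), np.float64(18.0), np.float64(-42.24), np.float64(-35.31))]
416 [(np.float64(162.4), np.float64(-20.5), np.float64(66.13), np.float64(66.54)), (np.float64(170.5),
[... 1158 characters left out ...]
np.float64(337.9), np.float64(-1.3), np.float64(-24.48)), (np.float64(347.2), np.float64(6.5), np.float64(-19.99)), (np.float64(430.2), np.float64(1.4), np.float64(20.07)), (np.float64(434.1), np.float64(-1.5), np.float64(21.95)), (np.float64(440.8), np.float64(-1.6), np.float64(25.19)), (np.float64(445.8), np.float64(31.6), np.float64(27.61)), (np.float64(470.7), np.float64(-10.5), np.float64(39.64))]
362 [(np.float64(345.4), np.float64(-19.2), np.float64(-20.85)), (np.float64(349.1), np.float64(2.2), np.float64(-19.07)), (np.float64(427.8), np.float64(16.7), np.float64(18.78)), (np.float64(448.8), np.float64(1.9), np.float64(28.88)), (np.float64(477.0), np.float64(1.6), np.float64(42.46))]
```

Run:
```python
from h import *
plan([((427,-376,120),Rb(-12),-1,48,2)])
```

```text
[[[-0.0205,-0.0011,0.0036],[0.0,0.0,0.135],-1],[[-0.041,-0.0023,0.0072],[0.0,0.0,0.271],-1],[[-0.0616,-0.0034,0.0108],[0.0,0.0,0.406],-1],[[-0.0821,-0.0046,0.0144],[0.0,0.0,0.542],-1],[[-0.1026,-0.0057,0.0179],[0.0,0.0,0.677],-1]]
[[[-0.0167,0.0119,0.0036],[0.0,0.0,0.136],-1],[[-0.0334,0.0239,0.0072],[0.0,0.0,0.271],-1],[[-0.0501,0.0359,0.0108],[0.0,0.0,0.407],-1],[[-0.0668,0.0478,0.0144],[0.0,0.0,0.542],-1],[[-0.0836,0.0598,0.018],[0.0,0.0,0.677],-1]]
[[[-0.0055,0.0197,0.0036],[0.0,-0.0,0.136],-1],[[-0.011,0.0395,0.0072],[0.0,-0.0,0.271],-1],[[-0.011,0.0395,0.0072],[0.0,-0.0,0.271],-1],[[-0.011,0.0395,0.0072],[0.0,-0.0,0.271],-1]]
```

Request:
{"method": "carry_out", "body": {"deltas": [[[-0.0205, -0.0011, 0.0036], [0, 0, 0.135], -1], [[-0.041, -0.0023, 0.0072], [0, 0, 0.271], -1], [[-0.0616, -0.0034, 0.0108], [0, 0, 0.406], -1], [[-0.0821, -0.0046, 0.0144], [0, 0, 0.542], -1], [[-0.1026, -0.0057, 0.0179], [0, 0, 0.677], -1]]}}

```text
clock: 23.05
position: [455.2, -235.1, 142.5]
orientation: [-0.002, 0.934, 0.359, -0.001]
wrist_force: [0.5, -0.4, 0.1]
finger_gap: 85.0
grip_force: 0.0
```

Request:
{"method": "carry_out", "body": {"deltas": [[[-0.0167, 0.0119, 0.0036], [0, 0, 0.136], -1], [[-0.0334, 0.0239, 0.0072], [0, 0, 0.271], -1], [[-0.0501, 0.0359, 0.0108], [0, 0, 0.407], -1], [[-0.0668, 0.0478, 0.0144], [0, 0, 0.542], -1], [[-0.0836, 0.0598, 0.018], [0, 0, 0.677], -1]]}}

```text
clock: 23.55
position: [433.8, -335.3, 124.4]
orientation: [-0.002, 1.0, 0.028, -0.002]
wrist_force: [0.4, -0.4, 0.1]
finger_gap: 85.3
grip_force: 0.0
```

Request:
{"method": "carry_out", "body": {"deltas": [[[-0.0055, 0.0197, 0.0036], [0, 0, 0.136], -1], [[-0.011, 0.0395, 0.0072], [0, 0, 0.271], -1], [[-0.011, 0.0395, 0.0072], [0, 0, 0.271], -1], [[-0.011, 0.0395, 0.0072], [0, 0, 0.271], -1]]}}

```text
clock: 23.95
position: [425.7, -374.7, 117.9]
orientation: [-0.001, 0.995, -0.104, -0.002]
wrist_force: [-1.2, -0.5, 0.1]
finger_gap: 85.4
grip_force: 0.0
```

Run:
```python
from h import *; from station import manip
s=check(); m=manip.camera_model('wrist'); im=manip.get_image('wrist'); np.savez('w12.npz',im=im,**m)
big=cv2.resize(im,None,fx=3,fy=3,interpolation=cv2.INTER_CUBIC).astype(int)
mn=big.min(2); mx=big.max(2)
c0=proj(m,[427,-376,14]); print('expected px',c0, 'rgb',im[int(c0[1]),int(c0[0])])
sat=(mx-mn)/np.maximum(mx,1)
for th in (.2,.3):
    k=((sat<th)&(mx>130)).astype(np.uint8)
    cs,_=cv2.findContours(k,cv2.RETR_EXTERNAL,cv2.CHAIN_APPROX_NONE)
    c=min([c for c in cs if cv2.contourArea(c)>5000],key=lambda c:np.linalg.norm(c.reshape(-1,2).mean(0)/3-c0))
    o=np.zeros_like(k); cv2.drawContours(o,[c],-1,1,-1); print(th,cv2.contourArea(c),[np.round(v,1) for v in cv2.minAreaRect(c)])
    # top face only
    tb=[b[b[:,2]>0] for b in slipbox()]
    for bx in (tb,slipbox()):
        x,i=fit(o,m,bx,pose70(0),[427,-376,-12]); print(x.round(2),round(i,4))
```

```text
clk 23.95 pos [ 425.7 -374.7  117.9] cmd [ 427. -376.  120.] tooldiff [-1.52 -0.92  2.1 ] angdiff [ 0.16 -0.2  -0.06] F [-1.2 -0.5  0.1] gap 85.4 gf 0.0
expected px [250.1384025  186.09484604] rgb [197 196 167]
0.2 33022.0 [array([750., 550.]), array([150., 232.]), np.float64(-0.0)]
[ 428.09 -376.24  -11.98] 0.9531
[ 425.97 -375.23  -12.61] 0.9241
0.3 34355.5 [array([750.3, 550. ]), array([234.9, 153. ]), np.float64(89.6)]
[ 428.48 -375.94  -11.75] 0.9872
[ 427.33 -375.67  -11.72] 0.9591
```

Run:
```python
from h import *
plan([((428.3,-376.1,20),Rb(-11.8),-1,35),((428.3,-376.1,4),Rb(-11.8),-1,10,2)])
```

```text
[[[0.0004,-0.0001,0.0333],[0.0,-0.0,-0.001],-1],[[0.0008,-0.0001,0.0667],[0.0,-0.0,-0.002],-1],[[0.0013,-0.0002,0.1],[0.0,-0.0,-0.003],-1],[[0.0012,-0.0002,0.108],[0.0,-0.0,-0.003],-1],[[0.0012,-0.0002,0.116],[0.0,-0.0,-0.003],-1]]
[[[0.0,0.0,-0.0],[0.0,-0.0,-0.0],-1],[[0.0,0.0,-0.0],[0.0,-0.0,-0.0],-1]]
```

Request:
{"method": "carry_out", "body": {"deltas": [[[0.0004, -0.0001, 0.0333], [0, 0, -0.001], -1], [[0.0008, -0.0001, 0.0667], [0, 0, -0.002], -1], [[0.0013, -0.0002, 0.1], [0, 0, -0.003], -1], [[0.0012, -0.0002, 0.108], [0, 0, -0.003], -1], [[0.0012, -0.0002, 0.116], [0, 0, -0.003], -1]]}}

```text
clock: 24.5
position: [428.1, -374.8, 3.2]
orientation: [-0.0, 0.995, -0.102, -0.001]
wrist_force: [-0.4, 0.5, 0.5]
finger_gap: 85.4
grip_force: 0.0
```

Request:
{"method": "carry_out", "body": {"deltas": [[[0, 0, 0], [0, 0, 0], -1], [[0, 0, 0], [0, 0, 0], -1], [[0, 0, 0], [0, 0, 0], -1]]}}

```text
clock: 24.8
position: [429.4, -377.1, 5.7]
orientation: [0.001, 0.995, -0.103, 0.001]
wrist_force: [0.6, -0.3, 0.3]
finger_gap: 85.6
grip_force: 0.0
```

Request:
{"method": "carry_out", "body": {"deltas": [[[0, 0, 0], [0, 0, 0], 0], [[0, 0, 0], [0, 0, 0], 1], [[0, 0, 0], [0, 0, 0], 1], [[0, 0, 0], [0, 0, 0], 1], [[0, 0, 0], [0, 0, 0], 1]], "newtons": 30}}

```text
clock: 25.3
position: [428.6, -376.5, 4.5]
orientation: [0.001, 0.995, -0.103, 0.0]
wrist_force: [0.4, -0.1, 3.3]
finger_gap: 38.9
grip_force: 31.4
```

Run:
```python
from h import *; from station import manip
s=check(); m=manip.camera_model('wrist'); im=manip.get_image('wrist'); np.savez('w13.npz',im=im,**m)
p,r=load(); tcp=s['position']
f=lambda P:((proj(m,tcp+r.apply(P))+.5)*1.5625-.5).round(1)
T=tcp[2]; print('slip far end top',f((33,0,T-14)),f((35,0,T-14)),'bottom',f((33,0,T)),'near end top',f((-33,0,T-14)))
for c in (365,389,415): print(c,edges(im,0,c,230,540,8))
b=Rb(81.1)
c=np.array([478.95,-134.95])+13.1*np.array([.1547,.988]); print('target',c)
plan([((428.3,-376.1,24),Rb(-11.8),1,10),((428.3,-376.1,130),Rb(-11.8),1,40),((c[0],c[1],150),b,1),((c[0],c[1],91),b,1,30,4)])
```

```text
clk 25.3 pos [ 428.6 -376.5    4.5] cmd [ 428.3 -376.1    4. ] tooldiff [ 0.42  0.36 -0.56] angdiff [-0.03  0.04  0.  ] F [ 0.4 -0.1  3.3] gap 38.9 gf 31.4
slip far end top [388.1 296.5] [388.1 289.7] bottom [388.2 283.5] near end top [388.5 493.6]
365 [(np.float64(285.6), np.float64(-10.1)), (np.float64(288.3), np.float64(9.2)), (np.float64(290.8), np.float64(-9.5)), (np.float64(294.1), np.float64(14.9)), (np.float64(296.8), np.float64(14.7)), (np.float64(434.9), np.float64(-10.6)), (np.float64(441.4), np.float64(2.0)), (np.float64(445.2), np.float64(-4.7)), (np.float64(466.9), np.float64(-1.4)), (np.float64(493.7), np.float64(-8.3)), (np.float64(534.2), np.float64(-16.6))]
389 [(np.float64(285.6), np.float64(-9.9)), (np.float64(288.3), np.float64(8.7)), (np.float64(290.9), np.float64(-8.2)), (np.float64(294.1), np.float64(16.1)), (np.float64(296.7), np.float64(14.8)), (np.float64(321.6), np.float64(1.3)), (np.float64(367.5), np.float64(1.2)), (np.float64(379.1), np.float64(-1.3)), (np.float64(410.0), np.float64(-1.3)), (np.float64(419.7), np.float64(-9.1)), (np.float64(493.7), np.f
[... 975 characters left out ...]
[[-0.0001,-0.0649,-0.005],[0.0,-0.0,-0.405],1],[[-0.0002,-0.0865,-0.0067],[0.0,-0.0,-0.541],1],[[-0.0002,-0.1081,-0.0084],[0.0,-0.0,-0.676],1]]
[[[0.0135,-0.0169,-0.0017],[0.0,0.0,-0.135],1],[[0.027,-0.0338,-0.0033],[0.0,0.0,-0.27],1],[[0.0405,-0.0507,-0.005],[0.0,0.0,-0.405],1],[[0.054,-0.0676,-0.0067],[0.0,0.0,-0.54],1],[[0.0675,-0.0845,-0.0084],[0.0,0.0,-0.675],1]]
[[[0.0211,-0.0047,-0.0016],[0.0,0.0,-0.135],1],[[0.0422,-0.0095,-0.0033],[0.0,0.0,-0.271],1],[[0.0422,-0.0095,0.0262],[0.0,0.0,-0.271],1],[[0.0422,-0.0095,0.0557],[0.0,0.0,-0.271],1],[[0.0422,-0.0095,0.0557],[0.0,0.0,-0.271],1]]
[[[0.0,0.0,-0.0],[0.0,0.0,0.0],1],[[0.0,0.0,-0.0],[0.0,0.0,0.0],1],[[0.0,0.0,-0.0],[0.0,0.0,0.0],1]]
```

Request:
{"method": "carry_out", "body": {"deltas": [[[0, 0, -0.01], [0, 0, 0], 1], [[0.0001, 0, -0.02], [0, 0, 0], 1], [[0.0001, 0.0001, -0.0554], [0, 0, 0], 1], [[0.0001, 0.0001, -0.0907], [0, 0, 0], 1], [[0.0001, 0.0001, -0.126], [0, 0, 0], 1]]}}

```text
clock: 25.85
position: [428.1, -375.8, 131.6]
orientation: [0.0, 0.995, -0.103, -0.0]
wrist_force: [-0.2, -1.0, -1.0]
finger_gap: 38.7
grip_force: 31.0
```

Request:
{"method": "carry_out", "body": {"deltas": [[[-0.0001, -0.0216, -0.0017], [0, 0, -0.135], 1], [[-0.0001, -0.0433, -0.0034], [0, 0, -0.27], 1], [[-0.0001, -0.0649, -0.005], [0, 0, -0.405], 1], [[-0.0002, -0.0865, -0.0067], [0, 0, -0.541], 1], [[-0.0002, -0.1081, -0.0084], [0, 0, -0.676], 1]]}}

```text
clock: 26.35
position: [450.3, -269.4, 139.1]
orientation: [0.0, 0.972, 0.235, 0.0]
wrist_force: [0.4, 0.0, -0.1]
finger_gap: 39.2
grip_force: 31.0
```

Request:
{"method": "carry_out", "body": {"deltas": [[[0.0135, -0.0169, -0.0017], [0, 0, -0.135], 1], [[0.027, -0.0338, -0.0033], [0, 0, -0.27], 1], [[0.0405, -0.0507, -0.005], [0, 0, -0.405], 1], [[0.054, -0.0676, -0.0067], [0, 0, -0.54], 1], [[0.0675, -0.0845, -0.0084], [0, 0, -0.675], 1]]}}

```text
clock: 26.85
position: [472.2, -163.5, 147.4]
orientation: [0.0, 0.839, 0.544, 0.0]
wrist_force: [0.0, 0.0, -0.1]
finger_gap: 38.9
grip_force: 31.0
```

Request:
{"method": "carry_out", "body": {"deltas": [[[0.0211, -0.0047, -0.0016], [0, 0, -0.135], 1], [[0.0422, -0.0095, -0.0033], [0, 0, -0.271], 1], [[0.0422, -0.0095, 0.0262], [0, 0, -0.271], 1], [[0.0422, -0.0095, 0.0417], [0, 0, -0.271], 1], [[0.0422, -0.0095, 0.0417], [0, 0, -0.271], 1]]}}

```text
clock: 27.35
position: [478.7, -120.9, 103.3]
orientation: [-0.002, 0.759, 0.651, -0.001]
wrist_force: [-0.2, 0.1, -0.3]
finger_gap: 39.2
grip_force: 31.0
```

Request:
{"method": "carry_out", "body": {"deltas": [[[0, 0, 0], [0, 0, 0], 1], [[0, 0, 0], [0, 0, 0], 1], [[0, 0, 0], [0, 0, 0], 1]]}}

```text
clock: 27.65
position: [482.0, -122.6, 106.3]
orientation: [0.001, 0.76, 0.65, 0.001]
wrist_force: [0.8, 0.7, -0.9]
finger_gap: 39.3
grip_force: 31.0
```

Run:
```python
from h import *; from station import manip
p,r=load(); save(p+r.apply([0,0,-14]),r)
s=check(); m=manip.camera_model('wrist'); im=manip.get_image('wrist'); np.savez('w14.npz',im=im,**m)
cv2.imwrite('pics/w14.png',cv2.resize(im[:,:,::-1],(800,600),interpolation=cv2.INTER_CUBIC))
```

```text
clk 27.65 pos [ 482.  -122.6  106.3] cmd [ 480.9 -122.   105. ] tooldiff [-0.37  1.08 -1.29] angdiff [-0.14 -0.02  0.02] F [ 0.8  0.7 -0.9] gap 39.3 gf 31.0
```

View pics/w14.png

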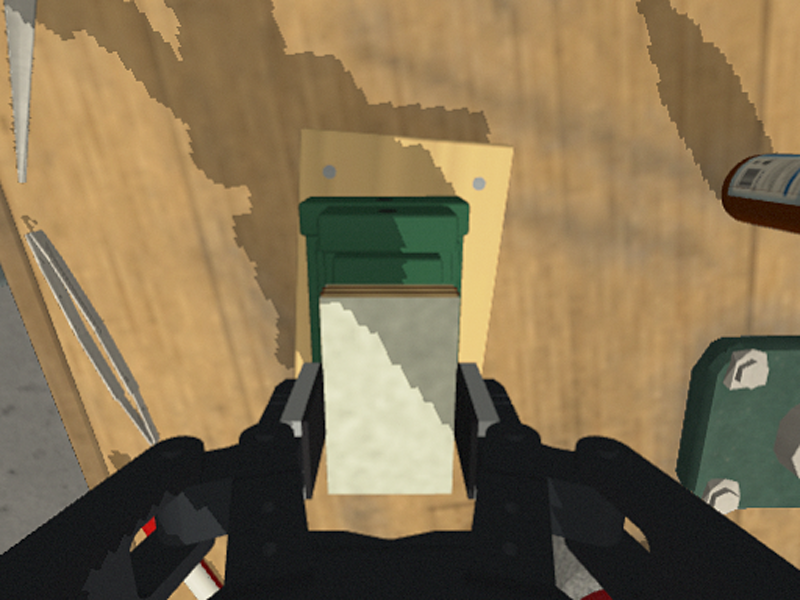

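Run:
```python
from h import *
im,m=loadw('w14.npz'); r=Rb(81.1); tcp=np.array([482.,-122.6,106.3]); T=tcp[2]; q=lambda u,v,z:tpt(m,tcp,r,u,v,z)[:2]
for c in (350,425): print(c,[(a,g,q(c,a,74.6)[0],q(c,a,T-4)[0],q(c,a,T+10)[0]) for a,g in edges(im,0,c,195,310,8)])
for v,z in ((230,74.6),(268,75),(340,T+10),(470,T+10)): print(v,[(a,g,q(a,v,z)[1]) for a,g in edges(im,1,v,300,475,5)])
print('near end',[(a,g,q(389,a,T+10)[0]) for a,g in edges(im,0,389,470,510,8)])
```

```text
350 [(np.float64(196.5), np.float64(-21.5), np.float64(56.42), np.float64(59.03), np.float64(60.35)), (np.float64(201.9), np.float64(3.8), np.float64(54.56), np.float64(57.47), np.float64(58.93)), (np.float64(205.9), np.float64(-3.6), np.float64(53.18), np.float64(56.3), np.float64(57.88)), (np.float64(214.8), np.float64(3.7), np.float64(50.08), np.float64(53.7), np.float64(55.52)), (np.float64(251.0), np.float64(-3.5), np.float64(37.15), np.float64(42.81), np.float64(45.68)), (np.float64(257.5), np.float64(2.9), np.float64(34.77), np.float64(40.81), np.float64(43.86)), (np.float64(283.2), np.float64(11.1), np.float64(25.17), np.float64(32.74), np.float64(36.56)), (np.float64(286.0), np.float64(-4.4), np.float64(24.11), np.float64(31.84), np.float64(35.75)), (np.float64(288.3), np.float64(5.8), np.float64(23.23), np.float64(31.1), np.float64(35.08)), (np.float64(290.8), np.float64(-7.4), np.float64(22.28), np.float64(30.3), np.float64(34.36)), (np.float64(296.9), np.float64(15.2), np.float64(19.93), np.float64(28.33), np.float64(32.57)), (np.float64(307.8), np.float64(1.8), np.float6
[... 2678 characters left out ...]
.0), np.float64(-13.8), np.float64(-2.72)), (np.float64(452.6), np.float64(1.6), np.float64(18.23)), (np.float64(456.0), np.float64(-5.8), np.float64(19.21)), (np.float64(459.5), np.float64(18.8), np.float64(20.22))]
470 [(np.float64(302.1), np.float64(4.6), np.float64(-27.47)), (np.float64(310.0), np.float64(-6.4), np.float64(-24.99)), (np.float64(317.6), np.float64(29.9), np.float64(-22.6)), (np.float64(326.9), np.float64(19.2), np.float64(-19.68)), (np.float64(452.0), np.float64(-20.2), np.float64(19.63)), (np.float64(461.3), np.float64(-31.3), np.float64(22.56)), (np.float64(468.9), np.float64(3.5), np.float64(24.95))]
near end [(np.float64(493.7), np.float64(-16.8), np.float64(-33.14))]
```

Request:
{"method": "carry_out", "body": {"deltas": [[[0, 0, 0.006], [0, 0, 0], 1], [[0, 0, 0.012], [0, 0, 0], 1], [[0, 0, 0.018], [0, 0, 0], 1], [[0, 0, 0.022], [0, 0, 0], 1], [[0, 0, 0.024], [0, 0, 0], 1]]}}

```text
clock: 28.2
position: [480.3, -121.8, 80.1]
orientation: [-0.001, 0.76, 0.65, -0.0]
wrist_force: [-0.0, 0.1, 0.2]
finger_gap: 39.2
grip_force: 31.0
```

Request:
{"method": "carry_out", "body": {"deltas": [[[0, 0, 0], [0, 0, 0], 1], [[0, 0, 0.001], [0, 0, 0], 1], [[0, 0, 0.001], [0, 0, 0], 1]]}}

```text
clock: 28.5
position: [481.1, -122.1, 80.0]
orientation: [0.0, 0.76, 0.65, -0.0]
wrist_force: [-0.2, -0.1, 0.3]
finger_gap: 39.2
grip_force: 31.0
```

Request:
{"method": "carry_out", "body": {"deltas": [[[0, 0, 0.001], [0, 0, 0], 1], [[0, 0, 0.001], [0, 0, 0], 1]]}}

```text
clock: 28.7
position: [481.3, -122.2, 79.5]
orientation: [0.0, 0.76, 0.65, 0.0]
wrist_force: [-1.1, 0.3, 3.8]
finger_gap: 39.3
grip_force: 31.3
```

Contact at the expected height; release and lift.

Request:
{"method": "carry_out", "body": {"deltas": [[[0, 0, -0.0005], [0, 0, 0], -0.2], [[0, 0, -0.0005], [0, 0, 0], -0.5], [[0, 0, -0.0005], [0, 0, 0], -1], [[0, 0, -0.0005], [0, 0, 0], -1], [[0, 0, -0.0005], [0, 0, 0], -1]]}}

```text
clock: 29.2
position: [480.9, -122.0, 79.4]
orientation: [0.0, 0.76, 0.65, -0.0]
wrist_force: [-0.2, 0.8, -0.3]
finger_gap: 85.5
grip_force: 0.0
```

Request:
{"method": "carry_out", "body": {"deltas": [[[0, 0, -0.02], [0, 0, 0], -1], [[0, 0, -0.06], [0, 0, 0], -1], [[0, 0, -0.1], [0, 0, 0], -1], [[0, 0, -0.1], [0, 0, 0], -1], [[0, 0, -0.1], [0, 0, 0], -1]]}}

```text
clock: 29.7
position: [481.8, -122.3, 180.7]
orientation: [0.001, 0.76, 0.65, 0.001]
wrist_force: [-0.3, -0.3, 0.4]
finger_gap: 84.9
grip_force: 0.0
```

Request:
{"method": "carry_out", "body": {"deltas": [[[0, 0, 0], [0, 0, 0], -1], [[0, 0, 0], [0, 0, 0], -1], [[0, 0, 0], [0, 0, 0], -1]]}}

```text
clock: 30.0
position: [479.9, -121.6, 177.9]
orientation: [-0.001, 0.76, 0.65, -0.001]
wrist_force: [-0.7, 0.3, -0.7]
finger_gap: 85.4
grip_force: 0.0
```

Run:
```python
from h import *; from station import manip
p,r=load(); save(p+r.apply([0,0,26-.5-100]),r)
s=check(); m=manip.camera_model('wrist'); im=manip.get_image('wrist'); np.savez('w15.npz',im=im,**m)
r=Rb(81.1); tcp=s['position']; T=tcp[2]; q=lambda u,v,z:tpt(m,tcp,r,u,v,z)[:2]
f=lambda P:((proj(m,tcp+r.apply(P))+.5)*1.5625-.5).round(0)
print('exp slip far top',f((33,0,T-89)),'near',f((-33,0,T-89)),'lip40 in',f((-35.4,0,T-88.6)),'out',f((-49.4,0,T-88.6)))
for c in (365,410): print(c,[(a,g,q(c,a,74.6)[0],q(c,a,89)[0]) for a,g in edges(im,0,c,180,440,8)])
for v,z in ((215,74.6),(300,89),(392,88.6)): print(v,[(a,g,q(a,v,z)[1]) for a,g in edges(im,1,v,300,480,4)])
```

```text
clk 30.0 pos [ 479.9 -121.6  177.9] cmd [ 480.9 -122.   179.5] tooldiff [ 0.19 -1.13  1.58] angdiff [0.18 0.03 0.01] F [-0.7  0.3 -0.7] gap 85.4 gf 0.0
exp slip far top [390. 235.] near [390. 364.] lip40 in [390. 368.] out [390. 392.]
365 [(np.float64(185.8), np.float64(-22.9), np.float64(54.86), np.float64(55.91)), (np.float64(189.7), np.float64(3.2), np.float64(53.0), np.float64(54.15)), (np.float64(192.7), np.float64(-3.1), np.float64(51.56), np.float64(52.79)), (np.float64(197.9), np.float64(9.6), np.float64(49.05), np.float64(50.43)), (np.float64(205.4), np.float64(-3.4), np.float64(45.4), np.float64(46.99)), (np.float64(209.9), np.float64(-3.1), np.float64(43.2), np.float64(44.92)), (np.float64(223.0), np.float64(-4.2), np.float64(36.72), np.float64(38.82)), (np.float64(231.0), np.float64(7.0), np.float64(32.71), np.float64(35.05)), (np.float64(237.2), np.float64(39.3), np.float64(29.58), np.float64(32.1)), (np.float64(249.1), np.float64(-1.7), np.float64(23.51), np.float64(26.39)), (np.float64(308.0), np.float64(-1.7), np.float64(-7.82), np.float64(-3.12)), (np.float64(314.0),
[... 3581 characters left out ...]
92 [(np.float64(301.8), np.float64(-1.2), np.float64(-45.89)), (np.float64(305.9), np.float64(1.7), np.float64(-43.75)), (np.float64(308.8), np.float64(1.3), np.float64(-42.23)), (np.float64(332.6), np.float64(-1.3), np.float64(-29.82)), (np.float64(337.9), np.float64(1.6), np.float64(-27.06)), (np.float64(343.6), np.float64(-2.1), np.float64(-24.09)), (np.float64(354.0), np.float64(-9.7), np.float64(-18.66)), (np.float64(397.0), np.float64(-2.0), np.float64(3.74)), (np.float64(401.6), np.float64(-1.6), np.float64(6.14)), (np.float64(430.0), np.float64(7.9), np.float64(20.93)), (np.float64(459.3), np.float64(-2.2), np.float64(36.19)), (np.float64(471.7), np.float64(-7.3), np.float64(42.65))]
```

```bash
python3 -c "
from station import manip
print(manip.close_job())"
```

```text
the job is handed in; nothing more can be done
None
```

The pile is built and handed in at about 30 s of the 72 s allowed: the 60, 50 and 40 mm feet and the slip are stacked on the 70 mm foot. By the wrist camera the gaps behind the lips are roughly 1–2 mm and everything is centred within about 2 mm. No verdict was returned at hand-in, and I did not re-measure the bottom foot or the bystanders at the end.

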